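# Phone back in its dock, ornaments back on their coasters

### The arm

A 6-joint arm with a two-finger parallel gripper is mounted at the origin on the work surface. World frame = base frame: x ahead of the robot, y to its left, z up, the work surface at z = 0. Lengths are in m, angles in rad, forces in N, time in s.
With the tool pointing down it reaches from about 0.375 to 0.825 m from the base axis. Payload 5.5 kg.
Tool frame: the origin (TCP) lies midway between the tips of the shut fingers; the grasp point (between the pads) lies manip.grip_point_offset behind it (manip.grip_point_offset is the distance from the TCP to the grasp point, in m); z points along the fingers, y is the line along which they close (so a half turn about z gives the same grasp; the last joint's range is limited). The gripper opens to 85 mm and grips with 20 to 120 N. Pads are 22 mm wide; open, the fingers measure 114 mm over their backs; the gripper's body (76 mm by 85 mm) begins 54 mm behind the grasp point. The pads swing forward as they close: fully open they stand 13 mm farther back than shut.
Start: joints at [-1.101, 0.314, -0.047, 1.21, 0, 1.571], TCP at [0.272, -0.535, 0.199] pointing down, gripper open.
Joint ranges: [-2.67, 2.67], [-0.69, 1.73], [-1.03, 1.25], [-2.08, 2.16], [-1.42, 1.45], [-3.14, 3.14]. Speed limits (rad/s): [2.39, 2.39, 3.01, 3.14, 3.14, 3.14].

### API

Orientations are given as [roll, pitch, yaw] about the fixed x, y, z axes, in that order (R = Rz(yaw) Ry(pitch) Rx(roll)).
In Python, from plant import manip, optics, finish_job, spotter gives the robot as it stands.
- The arm moves only by the shell command python3 -m handwheel 'ROWS'. ROWS is a JSON object whose one key "plan" holds a list that holds one entry, the list of rows, each a list of 5 numbers: the opening, from 0 (shut) to 1 (fully open), then the shift along the tool's x, y, z in mm, then the turn about the tool's z in degrees. In form: {"plan": [[[fingers, tx, ty, tz, twist], ...]]}. A call has exactly 10 rows; each row shifts and turns the commanded pose from where the row before left it, along the tool's axes as they then stand; what a row does not reach is not made up. A row lasts 1/8 s, in which the tool goes at most 62.5 mm and 10.7 degrees, less where a joint would pass 70% of its speed; a pose out of reach is approached as far as the arm can. A call with a gripper value outside its range is refused whole. The fingers move at their own pace and stop on an object; the grip force is fixed at half the most. Time passes only in rows, so rows that do not move let the fingers close, or fill a call up. It gives the time, the measured TCP pose, the force, the opening and the grip force at its end, in the units of the state.
- manip.observe(): the state, without advancing time (a new reading comes with each control period).
- optics.read_camera(name): name is "side" or "top" or "wrist"; returns a dict with "color" (400x640x3 uint8, blue, green, red), "range_z" (400x640 float32, m along the optical axis (not along the pixel's ray), 0 where there is no reading), "K" (3x3 intrinsics, pixels), "rvec" (rotation vector, rad) and "tvec" (3), from world to camera coordinates, as OpenCV has them. Camera axes: x right, y down, z forward; pixel columns grow to the right and rows downward; lengths in m; the calibration is good to about 2 mm. The wrist camera is an equidistant fisheye: a pixel r from the principal point sees the ray r / f radians off the axis. A picture is of the moment at which its call begins.
- finish_job(): hands the job in; it is judged then, once.
Trained networks look in the newest picture that a camera, given by its name, has taken for a name from the list of things; names that differ only in an ending like _2 or _b are one class to them, and where a whole thing is asked for, a point or a joint stands for the part that bears it (a point fixed in the world has none). Each returns a list of dicts, best first, with "score" (0 to 1); they miss things now and then, are a little off and sometimes report something else, mostly with a low value. They report only what shows in the picture. A call takes as long as a camera call. They do not tell look-alikes from the thing itself.
- spotter.cut_out(camera, name): "mask" (400x640 bool, what is visible of it) and "box" ([left, top, right, bottom] in pixels, round what is visible of it).
The state is a dict: "time": time; "qpos": joint angles; "qd": joint speeds; "joint_efforts": joint torques, N m; "eef_pos": TCP position; "ee_rot": TCP orientation; "force": force on the tool from outside, world axes, zero at the start; "ft_torque": the same for the moment, N m; "width": opening from 0.0 (shut) to 1.0 (fully open); "finger_force": force on a finger pad.
Only numpy, scipy, OpenCV 4.12 (cv2) and the standard library are available. Lean on these libraries where they do the work, as an engineer would, in place of code of your own. Each camera call takes 0.05 s, during which the arm holds its last target. There are 200 camera calls.

### The job

The cordless phone handset lies behind three ornaments on the wooden tray. First stand all three ornaments on the grey felt runner, then take the handset and lay it flat in the recess of its white dock, keypad up, and only after that put each ornament back in the middle of the coaster of its own colour (vase on blue, brass candlestick on yellow, candle jar on green). Do not knock any ornament over on the way.

Things in the scene. Friction and masses are not known exactly. Their poses are not given: they have to be found in the camera images.
- vase: blue ceramic bud vase, 116 mm tall, loose, about 0.2 kg; round belly 50 mm in diameter 22 to 40 mm above its foot, foot 40 mm, straight neck 26 mm in diameter from 66 to 108 mm (take it there), lip 34 mm. Origin: centre of the underside, z up. Round, so its yaw means nothing
- candlestick: brass candlestick with a white candle stub, 114 mm tall, loose, about 0.3 kg; round foot 50 mm in diameter and 8 mm thick, stem 18 mm in diameter from 30 to 62 mm above its underside, straight cup 30 mm in diameter from 70 to 106 mm (take it there), stub 20 mm. Origin: centre of the underside, z up. Round
- candle_jar: green glass candle jar with a white label band and a wooden lid, a plain cylinder 48 mm in diameter up to 78 mm above its underside, 98 mm tall with the lid and its little knob, loose, about 0.26 kg. Origin: centre of the underside, z up. Round
- handset: black cordless phone handset, a slab 150 x 46 x 28 mm (its x, y, z), loose, about 0.15 kg, lying keypad up on the light wooden tray (8 mm thick, no rim) just behind the row of three ornaments. Origin: centre of the underside; x along its length towards the grey display end, z up out of the keypad
- blue_coaster: blue disc 62 mm in diameter, 4 mm thick, fixed on the light wooden tray: the vase's place. Origin: centre of its underside, 8 mm above the table. The three coasters stand in a row about 82 mm apart, in any order, each at the start under its ornament
- yellow_coaster: yellow disc, same size and fixing as the blue one: the candlestick's place
- green_coaster: green disc, same size and fixing as the blue one: the candle jar's place
- felt: grey felt runner, flat and empty, 270 x 110 x 3 mm (its x, y, z), fixed on the table to one side of the tray, left or right: the side area, big enough for the three ornaments in a row along its x. Origin: centre of its underside, on the table; z up
- dock: white phone dock with a grey recess, fixed on the table on the other side of the tray, outside 184 x 80 mm (its x, y). The handset lies flat in the recess, lengthwise along the dock's x, either end first: recess 168 x 64 mm, floor 12 mm above the table, rim 5 mm higher than the floor. Origin: centre of its underside, on the table; z up
There are look-alikes about, which are no part of the job. What is shaped like the candlestick but black or purple is not meant. Several things have the shape of the vase; the one meant has the colours described above.

How it is judged:
On the way, in this order (a step that is already met when the one before it is completed fails the run):
1. all three ornaments stand released on the felt runner, the handset not yet taken from its place (x of vase in the frame of felt between -0.135 and 0.135 m and y of vase in the frame of felt between -0.055 and 0.055 m and z of vase in the frame of felt between -0.001 and 0.008 m and linear speed of each of vase, candlestick, candle_jar below 0.03 m/s and angle between each of vase, candlestick, candle_jar's own z axis and vertical below 0.12 rad and contact force between the fingers and vase below 0.05 N and x of candlestick in the frame of felt between -0.135 and 0.135 m and y of candlestick in the frame of felt between -0.055 and 0.055 m and z of candlestick in the frame of felt between -0.001 and 0.008 m and contact force between the fingers and candlestick below 0.05 N and x of candle_jar in the frame of felt between -0.135 and 0.135 m and y of candle_jar in the frame of felt between -0.055 and 0.055 m and z of candle_jar in the frame of felt between -0.001 and 0.008 m and contact force between the fingers and candle_jar below 0.05 N and distance of handset from where it was at the start of the episode below 0.04 m), for 0.2 s.
2. the handset lies released in the dock's recess while all three ornaments stand on the felt (x of handset in the frame of dock between -0.012 and 0.012 m and y of handset in the frame of dock between -0.012 and 0.012 m and z of handset in the frame of dock between 0.009 and 0.0155 m and angle between the x axis of handset and the x axis of dock, either way round below 0.2 rad and linear speed of each of handset, vase, candlestick, candle_jar below 0.03 m/s and angle between handset's own z axis and vertical below 0.06 rad and contact force between the fingers and handset below 0.05 N and x of vase in the frame of felt between -0.135 and 0.135 m and y of vase in the frame of felt between -0.055 and 0.055 m and z of vase in the frame of felt between -0.001 and 0.008 m and angle between each of vase, candlestick, candle_jar's own z axis and vertical below 0.12 rad and contact force between the fingers and vase below 0.05 N and x of candlestick in the frame of felt between -0.135 and 0.135 m and y of candlestick in the frame of felt between -0.055 and 0.055 m and z of candlestick in the frame of felt between -0.001 and 0.008 m and contact force between the fingers and candlestick below 0.05 N and x of candle_jar in the frame of felt between -0.135 and 0.135 m and y of candle_jar in the frame of felt between -0.055 and 0.055 m and z of candle_jar in the frame of felt between -0.001 and 0.008 m and contact force between the fingers and candle_jar below 0.05 N), for 0.2 s.
At the end, for the whole second after the job is handed in: The handset lies flat and keypad up in the dock's recess (centre within 12 mm each way of the dock's centre, on the recess floor, lengthwise within 0.2 rad), and each ornament stands upright on the coaster of its colour, its centre within 12 mm of the coaster's; everything is released and at rest (x of handset in the frame of dock between -0.012 and 0.012 m and y of handset in the frame of dock between -0.012 and 0.012 m and z of handset in the frame of dock between 0.009 and 0.0155 m and angle between the x axis of handset and the x axis of dock, either way round below 0.2 rad and linear speed of each of handset, vase, candlestick, candle_jar below 0.03 m/s and angle between handset's own z axis and vertical below 0.06 rad and contact force between the fingers and handset below 0.05 N and horizontal distance between vase and blue_coaster below 0.012 m and z of vase in the frame of blue_coaster between 0.001 and 0.008 m and angle between each of vase, candlestick, candle_jar's own z axis and vertical below 0.12 rad and contact force between the fingers and vase below 0.05 N and horizontal distance between candlestick and yellow_coaster below 0.012 m and z of candlestick in the frame of yellow_coaster between 0.001 and 0.008 m and contact force between the fingers and candlestick below 0.05 N and horizontal distance between candle_jar and green_coaster below 0.012 m and z of candle_jar in the frame of green_coaster between 0.001 and 0.008 m and contact force between the fingers and candle_jar below 0.05 N); the robot touches nothing.
It fails at once if an ornament is tipped over (leaning more than 0.6 rad) (angle between any of vase, candlestick, candle_jar's own z axis and vertical above 0.6 rad).
It also fails if it takes over 141 s, if anything falls off the work surface, if the arm or the gripper's body presses on something with over 40 N, if the wrist force passes 120 N, or if a joint passes its speed limit or range.

## Working session

There is one attempt and no reset: what is moved stays moved. The work goes in short steps, Python scripts to look and compute and a shell command to move; the robot and the scene stay as the last step left them, time stands still between calls to the robot, and variables do not carry over. Pictures are saved under pics/ and viewed, at most 14 in all, crops included, and the job is handed in when it is done.

```bash
mkdir -p pics; cat > h.py <<'E'
import sys; sys.path.insert(0,'.')
import numpy as np, cv2
from plant import manip, optics, finish_job, spotter
def cam(n):
    c=optics.read_camera(n); c['R']=cv2.Rodrigues(np.array(c['rvec'],float))[0]; c['t']=np.array(c['tvec'],float).reshape(3); return c
def cloud(c):  # pinhole: world xyz per pixel
    K=c['K'];z=c['range_z'].astype(float);v,u=np.mgrid[:400,:640]
    P=np.stack([(u-K[0,2])*z/K[0,0],(v-K[1,2])*z/K[1,1],z],-1)
    W=(P-c['t'])@c['R']; W[z==0]=np.nan; return W
E
python3 - <<'E'
from h import *
s=manip.observe();print(s,manip.grip_point_offset)
for n in ['top','side']:
    c=cam(n);cv2.imwrite(f'pics/{n}0.png',c['color']);W=cloud(c);np.save(n+'W.npy',W)
    print(n,-c['R'].T@c['t'])
    for o in ['vase','candlestick','candle_jar','handset','blue_coaster','yellow_coaster','green_coaster','felt','dock']:
        for d in spotter.cut_out(n,o)[:4]:
            p=W[d['mask']];print(o,round(d['score'],2),np.round(d['box']),np.round(np.nanmedian(p,0),3),'zmax',np.round(np.nanpercentile(p[:,2],98),3))
E
```

```text
{'time': 0.0, 'qpos': array([-1.10099103e+00,  3.14230774e-01, -4.80875559e-02,  1.21019540e+00,
        2.69323195e-05,  1.57076647e+00]), 'qd': array([-6.40612860e-04, -1.97287276e-04,  7.98186016e-04,  3.52502503e-04,
       -5.89786976e-04,  6.02672290e-05]), 'joint_efforts': array([-9.88372740e-04, -5.39584923e+01,  3.39754450e+01,  1.89900206e-02,
       -2.20983011e-04,  4.10921643e-06]), 'eef_pos': array([ 0.27134767, -0.5344209 ,  0.19822805]), 'ee_rot': array([-3.13987526e+00, -2.69835531e-05,  4.69835108e-01]), 'force': array([-0.60987208,  0.03177911, -0.2324681 ]), 'ft_torque': array([ 0.04258187, -0.01191515,  0.01442538]), 'finger_force': 0.0, 'width': 1.000445675144048} 0.0187
top [0.48068409 0.01845527 1.05021686]
vase 0.74 [219. 114. 243. 143.] [0.698 0.197 0.061] zmax 0.118
vase 0.62 [274. 187. 298. 210.] [0.555 0.075 0.076] zmax 0.13
vase 0.57 [314. 187. 341. 212.] [0.549 0.001 0.099] zmax 0.109
candlestick 0.93 [356. 196. 377. 216.] [ 0.54  -0.074  0.028] zmax 0.127
candlestick 0.73 [330.  92. 348. 124.] [ 0.74  -0.025  0.022] zmax 0.115
candle_jar 0.69 [315. 188
[... 840 characters left out ...]
max 0.119
vase 0.91 [294. 190. 315. 231.] [0.556 0.093 0.07 ] zmax 0.13
candlestick 0.93 [324. 150. 334. 190.] [ 0.54  -0.069  0.073] zmax 0.127
candlestick 0.93 [404. 141. 428. 176.] [ 0.32  -0.207  0.044] zmax 0.115
candlestick 0.66 [244. 151. 258. 194.] [ 0.743 -0.017  0.04 ] zmax 0.115
candle_jar 0.59 [306. 175. 326. 211.] [0.546 0.018 0.08 ] zmax 0.108
candle_jar 0.53 [329. 186. 338. 193.] [ 0.522 -0.062  0.012] zmax 0.016
handset 0.76 [280. 170. 313. 218.] [0.615 0.016 0.036] zmax 0.04
yellow_coaster 0.51 [328. 184. 339. 195.] [ 0.521 -0.065  0.013] zmax 0.018
felt 0.82 [318. 121. 402. 161.] [ 0.498 -0.305  0.003] zmax 0.007
dock 0.95 [251. 289. 338. 333.] [0.497 0.325 0.014] zmax 0.02
```

```bash
python3 - <<'E'
import cv2,numpy as np
a=cv2.imread('pics/top0.png')[80:300,140:510];b=cv2.imread('pics/side0.png')[110:340,200:440]
a=cv2.resize(a,None,fx=2.1,fy=2.1,interpolation=2);cv2.imwrite('pics/topc.png',a)
cv2.imwrite('pics/sidec.png',cv2.resize(b,None,fx=2.5,fy=2.5,interpolation=2))
E
```

```text
(no output)
```

View pics/topc.png

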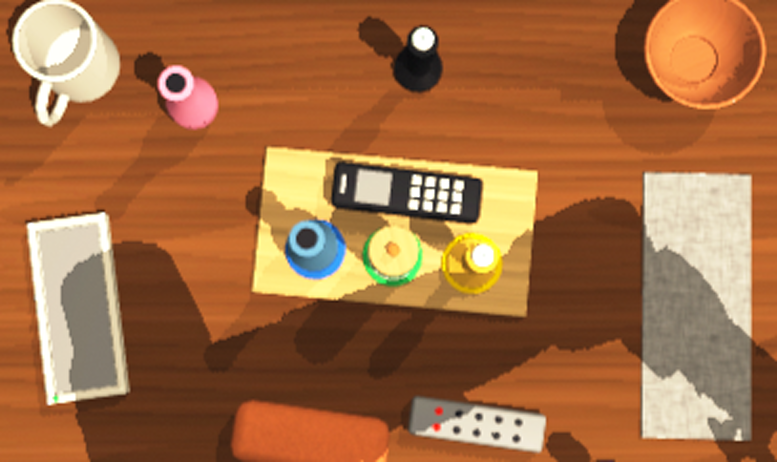

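View pics/sidec.png

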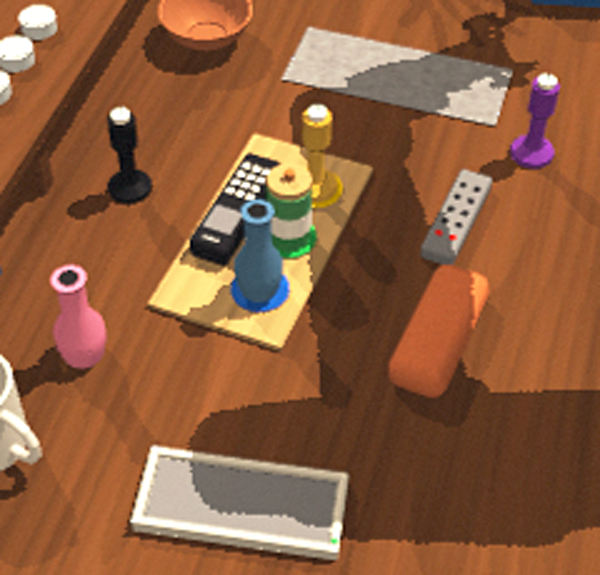

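The side crop shows the vase candidates: blue (258,250), which is the one wanted, and pink (80,315). The candlestick candidates are brass (317,150), which is the one wanted, black (127,155) and purple (540,120). There is only one green jar, at (290,205). In the top crop the tray row from left to right is blue, green, yellow, with the dock at (78,308) and the felt at (697,305).

```bash
cat >> h.py <<'E'
from scipy.optimize import least_squares
def circ(P,r):  # horizontal circle fit with known radius
    f=lambda c:np.hypot(P[:,0]-c[0],P[:,1]-c[1])-r
    s=least_squares(f,P[:,:2].mean(0),loss='soft_l1',f_scale=.002);return np.round(s.x,4),len(P),round(float(np.std(f(s.x))),4)
def near(W,x,y,r,z0,z1):
    P=W.reshape(-1,3);P=P[np.isfinite(P[:,0])]
    return P[(np.hypot(P[:,0]-x,P[:,1]-y)<r)&(P[:,2]>z0)&(P[:,2]<z1)]
def rect(P):
    (c,s,a)=cv2.minAreaRect((P[:,:2]*1000).astype(np.float32)); 
    if s[0]<s[1]: s=s[::-1];a+=90
    return np.round(c,1),np.round(s,1),round((a+90)%180-90,1)
E
python3 - <<'E'
from h import *
T=np.load('topW.npy');S=np.load('sideW.npy')
for n,W in (('top',T),('side',S)):
    print(n)
    for o,x,y,b in (('vase',.556,.08,[(80,119,.013),(122,132,None),(35,50,.025)]),('stick',.545,-.075,[(84,116,.015),(122,130,None),(8,22,None)]),('jar',.549,.005,[(25,85,.024),(91,103,None),(105,113,None)])):
        for z0,z1,r in b:
            P=near(W,x,y,.036,z0/1e3,z1/1e3)
            if len(P)<4: continue
            print(o,z0,z1,circ(P,r) if r else (len(P),np.round(P.mean(0),4),'midrange',np.round((P.min(0)+P.max(0))/2,4),np.round(np.ptp(P,0),3)))
    P=near(W,.613,-.015,.1,.03,.042); print('handset',rect(P[P[:,0]>.5805]),np.median(P[:,2]))
    c=cam(n);hsv=cv2.cvtColor(c['color'],cv2.COLOR_BGR2HSV)
    for o in ('felt','dock','handset'):
        m=spotter.cut_out(n,o)[0]['mask'];P=W[m];P=P[np.isfinite(P[:,0])];P=P[P[:,2]>-.01];print(o,rect(P),len(P))
    for o,h,x,y in (('blue',(100,125),.543,.065),('yellow',(22,32),.53,-.075),('green',(45,80),.54,0)):
        m=(hsv[...,0]>h[0])&(hsv[...,0]<h[1])&(hsv[...,1]>140)&(np.hypot(W[...,0]-x,W[...,1]-y)<.045)&(W[...,2]<.018)
        P=W[m]
        if len(P): print(o,rect(P),len(P),np.round(np.median(P[:,2]),4),cv2.minEnclosingCircle((P[:,:2]*1000).astype(np.float32)))
E
```

```text
top
vase 122 132 (224, array([0.5597, 0.0795, 0.1271]), 'midrange', array([0.5591, 0.0793, 0.1273]), array([0.031, 0.031, 0.008]))
vase 35 50 (array([0.5604, 0.0796]), 17, 0.0004)
stick 84 116 (array([ 0.5447, -0.0796]), 53, 0.0017)
stick 122 130 (78, array([ 0.5441, -0.0794,  0.1249]), 'midrange', array([ 0.5446, -0.0791,  0.125 ]), array([0.017, 0.017, 0.006]))
stick 8 22 (384, array([ 0.5426, -0.0737,  0.0134]), 'midrange', array([ 0.5452, -0.0752,  0.015 ]), array([0.068, 0.068, 0.014]))
jar 25 85 (array([0.5511, 0.0008]), 36, 0.0002)
jar 91 103 (409, array([0.5508, 0.001 , 0.0987]), 'midrange', array([0.5506, 0.    , 0.0972]), array([0.045, 0.045, 0.011]))
jar 105 113 (28, array([0.5509, 0.0008, 0.1087]), 'midrange', array([5.515e-01, 2.000e-04, 1.083e-01]), array([0.01 , 0.01 , 0.006]))
handset (array([614.3, -14. ]), array([149.2,  45.9]), 83.0) 0.03478658969574373
felt (array([ 502.1, -309. ]), array([270.1, 112.2]), -1.5) 6496
dock (array([500.2, 321.8]), array([190. ,  87.2]), 7.4) 3447
handset (array([614.8, -13.3]), array([147.2,  46.6]), 83.2) 1506
blue (array([553.9,  7
[... 1155 characters left out ...]
511, 0.0047, 0.11  ]), array([0.01 , 0.01 , 0.005]))
handset (array([614.6, -11.5]), array([153.2,  45.5]), 83.5) 0.03626152423823488
felt (array([ 502.9, -311.4]), array([272.4, 126. ]), -1.2) 2054
dock (array([502.9, 317.5]), array([191.5,  94.2]), 8.5) 2921
handset (array([613.4, -11.1]), array([153.7,  43.6]), 83.2) 600
blue (array([548.7,  86.4]), array([51.8, 38.7]), 40.9) 80 0.0123 ((553.761962890625, 80.16170501708984), 27.96462059020996)
yellow (array([524.2, -69.2]), array([52.3, 14.1]), 72.1) 26 0.0126 ((530.4691772460938, -71.1825180053711), 26.16608428955078)
green (array([532.9,   5.7]), array([58.8, 21.9]), 67.9) 50 0.0127 ((540.578125, 2.6128110885620117), 29.502017974853516)
```

```bash
python3 -m handwheel '{"plan":[[[0.7,0,0,-5,-10.5],[0.7,0,0,-5,-10.5],[0.7,0,0,-5,-10.5],[0.7,0,0,-5,-10.5],[0.7,0,0,-5,-10.5],[0.7,0,0,-5,-10.5],[0.7,56,26,0,0],[0.7,56,26,0,0],[0.7,56,26,0,0],[0.7,56,26,0,0]]]}'
python3 -m handwheel '{"plan":[[[0.7,56,26,0,0],[0.7,56,26,0,0],[0.7,56,26,0,0],[0.7,56,26,0,0],[0.7,56,26,0,0],[0.7,56,26,0,0],[0.7,56,26,0,0],[0.7,0,0,0,0],[0.7,0,0,0,0],[0.7,0,0,0,0]]]}'
```

```text
time: 2.65
eef_pos: [0.3765, -0.3095, 0.2293]
ee_rot: [3.141, 0.0, 1.569]
force: [0.9, -0.2, -0.6]
width: 0.702
finger_force: 0.0
time: 3.9
eef_pos: [0.5581, 0.0794, 0.2292]
ee_rot: [-3.141, 0.0, 1.568]
force: [0.3, -0.3, 0.5]
width: 0.7
finger_force: 0.0
```

```bash
python3 -m handwheel '{"plan":[[[0.7,1,2,30,0],[0.7,0,0,30,0],[0.7,0,0,30,0],[0.7,0,0,30,0],[0.7,0,0,20,0],[0.7,0,0,10,0],[0.7,0,0,0,0],[0,0,0,0,0],[0,0,0,0,0],[0,0,0,0,0]]]}'
python3 -m handwheel '{"plan":[[[0,0,0,0,0],[0,0,0,0,0],[0,0,0,-20,0],[0,0,0,-40,0],[0,0,0,-40,0],[0,0,0,-40,0],[0,0,0,-20,0],[0,0,0,0,0],[0,0,0,0,0],[0,0,0,0,0]]]}'
```

```text
time: 5.15
eef_pos: [0.5615, 0.0817, 0.0806]
ee_rot: [3.139, -0.0, 1.569]
force: [-1.5, 0.1, 6.6]
width: 0.334
finger_force: 58.6
time: 6.4
eef_pos: [0.5596, 0.0815, 0.2375]
ee_rot: [-3.139, 0.0, 1.569]
force: [-1.1, -0.1, -2.6]
width: 0.336
finger_force: 59.6
```

```bash
python3 - <<'E'
from h import *
print(manip.observe()['eef_pos'])
c=cam('side');W=cloud(c)
x,y=manip.observe()['eef_pos'][:2]
for d in spotter.cut_out('side','vase')[:3]:
    P=W[d['mask']];print(d['score'],np.round(d['box']),np.nanmedian(P,0),np.nanpercentile(P[:,2],[2,98]))
P=near(W,x,y,.05,.12,.35);np.set_printoptions(suppress=True)
for z in np.arange(.12,.3,.01):
    Q=P[(P[:,2]>=z)&(P[:,2]<z+.01)]
    if len(Q):print(round(z,2),len(Q),Q.mean(0).round(3),np.ptp(Q,0).round(3))
cv2.imwrite('pics/s1.png',cv2.resize(c['color'][80:300,200:440],None,fx=2.5,fy=2.5))
E
```

```text
[0.55957602 0.08148126 0.23754477]
0.91 [292. 138. 313. 190.] [0.55475021 0.09371752 0.22553298] [0.17891844 0.28681736]
0.81 [222. 213. 241. 256.] [0.69753974 0.21483339 0.05991421] [0.00785309 0.11879693]
0.16 2 [0.552 0.098 0.169] [0.002 0.    0.001]
0.17 32 [0.553 0.097 0.176] [0.036 0.019 0.008]
0.18 36 [0.552 0.099 0.185] [0.04  0.021 0.01 ]
0.19 67 [0.553 0.1   0.195] [0.045 0.025 0.01 ]
0.2 68 [0.551 0.099 0.205] [0.044 0.028 0.01 ]
0.21 110 [0.554 0.095 0.215] [0.047 0.036 0.01 ]
0.22 88 [0.555 0.092 0.225] [0.038 0.026 0.01 ]
0.23 54 [0.555 0.09  0.235] [0.031 0.023 0.01 ]
0.24 40 [0.555 0.09  0.246] [0.023 0.016 0.009]
0.25 37 [0.555 0.09  0.255] [0.022 0.019 0.01 ]
0.26 38 [0.556 0.091 0.265] [0.026 0.013 0.01 ]
0.27 49 [0.557 0.091 0.275] [0.048 0.01  0.009]
0.28 158 [0.56  0.086 0.285] [0.056 0.029 0.009]
0.29 63 [0.555 0.089 0.295] [0.055 0.019 0.01 ]
```

View pics/s1.png

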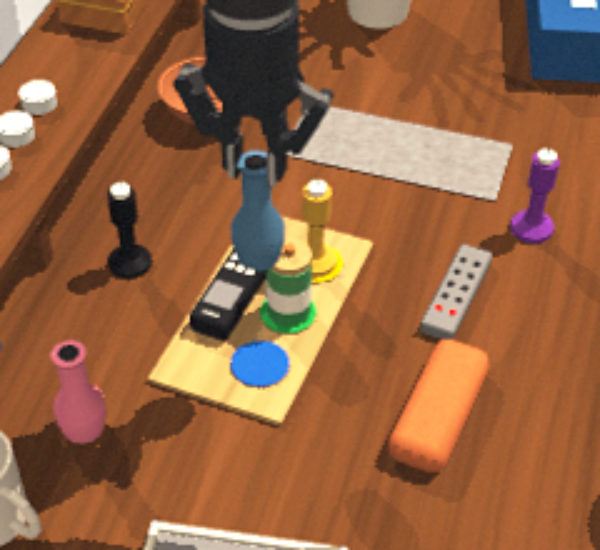

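The crop shows the vase upright in the gripper at (258,220), with the blue coaster free at (260,363).

```bash
python3 -m handwheel '{"plan":[[[0,-30,2,0,0],[0,-56,4,0,0],[0,-56,4,0,0],[0,-56,4,0,0],[0,-56,4,0,0],[0,-56,4,0,0],[0,-50,4,0,0],[0,-31,4,0,0],[0,0,0,0,0],[0,0,0,0,0]]]}'
python3 -m handwheel '{"plan":[[[0,0,0,35,0],[0,0,0,35,0],[0,0,0,35,0],[0,0,0,30,0],[0,0,0,15,0],[0,0,0,7,0],[0,0,0,3,0],[0,0,0,0,0],[0,0,0,0,0],[0,0,0,0,0]]]}'
```

```text
time: 7.75
eef_pos: [0.5896, -0.3088, 0.2384]
ee_rot: [-3.141, -0.001, 1.569]
force: [0.2, 0.5, -2.9]
width: 0.337
finger_force: 59.6
time: 9.0
eef_pos: [0.5903, -0.3097, 0.0797]
ee_rot: [3.141, 0.0, 1.569]
force: [-0.2, -0.3, -2.0]
width: 0.336
finger_force: 59.7
```

```bash
python3 -m handwheel '{"plan":[[[0,0,0,2,0],[0,0,0,2,0],[0,0,0,2,0],[0,0,0,1,0],[0,0,0,0,0],[0,0,0,0,0],[0,0,0,0,0],[0,0,0,0,0],[0,0,0,0,0],[0,0,0,0,0]]]}'
```

```text
time: 10.25
eef_pos: [0.5899, -0.3094, 0.0721]
ee_rot: [-3.142, -0.0, 1.569]
force: [0.0, -0.5, -1.6]
width: 0.333
finger_force: 59.7
```

```bash
python3 -m handwheel '{"plan":[[[0,0,0,1,0],[0,0,0,0,0],[0,0,0,0,0],[0.7,0,0,0,0],[0.7,0,0,0,0],[0.7,0,0,0,0],[0.7,0,0,0,0],[0.7,0,0,-15,0],[0.7,0,0,-40,0],[0.7,0,0,-50,0]]]}'
python3 -m handwheel '{"plan":[[[0.7,0,0,-50,0],[0.8,40,-6,0,0],[0.8,56,-7,0,0],[0.8,56,-7,0,0],[0.8,56,-7,0,0],[0.8,56,-7,0,0],[0.8,40,-5,0,0],[0.8,7,0,0,0],[0.8,0,0,0,0],[0.8,0,0,0,0]]]}'
python3 - <<'E'
from h import *
print(manip.observe()['eef_pos'])
c=cam('side');W=cloud(c)
P=near(W,.59,-.31,.06,.005,.14)
for a,b,r in((22,44,.025),(69,110,.013)):
  print(circ(P[(P[:,2]>a/1e3)&(P[:,2]<b/1e3)],r))
print(P[:,2].max())
c=cam('top');hsv=cv2.cvtColor(c['color'],cv2.COLOR_BGR2HSV);W=cloud(c)
for W,c in((W,c),):
  m=(hsv[...,0]>100)&(hsv[...,0]<125)&(hsv[...,1]>140)&(np.hypot(W[...,0]-.56,W[...,1]-.08)<.05)&(W[...,2]<.018)
  print(rect(W[m]),m.sum())
for z in (.0145,):
  P=W[(np.hypot(W[...,0]-.5,W[...,1]-.32)<.12)&(W[...,2]>z)&(W[...,2]<.03)];print(rect(P),len(P))
cv2.imwrite('pics/top1.png',c['color'])
E
```

```text
time: 11.5
eef_pos: [0.5893, -0.3091, 0.1773]
ee_rot: [-3.14, -0.001, 1.569]
force: [0.9, -0.3, 1.2]
width: 0.702
finger_force: 0.0
time: 12.75
eef_pos: [0.5517, 0.0005, 0.2264]
ee_rot: [3.141, 0.0, 1.568]
force: [-0.4, -0.2, 0.0]
width: 0.799
finger_force: 0.0
[5.51678851e-01 5.14170619e-04 2.26397804e-01]
(array([ 0.5891, -0.3102]), 52, 0.0017)
(array([ 0.5899, -0.3053]), 9, 0.0015)
0.12224786351156094
(array([0., 0.]), array([0., 0.]), 0.0) 0
(array([499.5, 319.3]), array([183.6,  80.8]), 7.7) 772
```

```bash
python3 -m handwheel '{"plan":[[[0.8,0,0,40,0],[0.8,0,0,40,0],[0.8,0,0,35,0],[0.8,0,0,30,0],[0.8,0,0,20,0],[0.8,0,0,11,0],[0.8,0,0,0,0],[0,0,0,0,0],[0,0,0,0,0],[0,0,0,0,0]]]}'
python3 -m handwheel '{"plan":[[[0,0,0,0,0],[0,0,0,0,0],[0,0,0,-20,0],[0,0,0,-40,0],[0,0,0,-40,0],[0,0,0,-40,0],[0,0,0,-30,0],[0,0,0,-15,0],[0,0,0,0,0],[0,0,0,0,0]]]}'
```

```text
time: 14.1
eef_pos: [0.5523, 0.0015, 0.0515]
ee_rot: [3.14, 0.0, 1.569]
force: [-1.5, -0.7, 5.7]
width: 0.527
finger_force: 61.3
time: 15.35
eef_pos: [0.5505, 0.0016, 0.2335]
ee_rot: [-3.139, -0.0, 1.569]
force: [0.4, 0.1, -3.0]
width: 0.526
finger_force: 62.5
```

```bash
python3 -m handwheel '{"plan":[[[0,-30,-5,0,0],[0,-56,-9,0,0],[0,-56,-9,0,0],[0,-56,-9,0,0],[0,-56,-9,0,0],[0,-40,-6,0,0],[0,-18,-2,0,0],[0,0,0,0,0],[0,0,0,0,0],[0,0,0,30,0]]]}'
python3 -m handwheel '{"plan":[[[0,0,0,40,0],[0,0,0,40,0],[0,0,0,35,0],[0,0,0,25,0],[0,0,0,10,0],[0,0,0,5,0],[0,0,0,2,0],[0,0,0,0,0],[0,0,0,0,0],[0,0,0,0,0]]]}'
```

```text
time: 16.6
eef_pos: [0.5041, -0.3099, 0.2071]
ee_rot: [3.137, 0.002, 1.571]
force: [-0.7, -0.4, -3.9]
width: 0.531
finger_force: 62.6
time: 17.85
eef_pos: [0.5022, -0.3106, 0.0485]
ee_rot: [3.141, 0.0, 1.569]
force: [0.5, -0.2, -3.9]
width: 0.526
finger_force: 62.4
```

Next I lower it gently by 6 mm, release, rise, and go to the candlestick.

```bash
python3 -m handwheel '{"plan":[[[0,0,0,2,0],[0,0,0,2,0],[0,0,0,1,0],[0,0,0,1,0],[0,0,0,0,0],[0,0,0,0,0],[0,0,0,0,0],[0,0,0,0,0],[0,0,0,0,0],[0,0,0,0,0]]]}'
python3 -m handwheel '{"plan":[[[0,0,0,0.5,0],[0,0,0,0,0],[0.75,0,0,0,0],[0.75,0,0,0,0],[0.75,0,0,0,0],[0.75,0,0,0,0],[0.75,0,0,-15,0],[0.75,0,0,-50,0],[0.75,0,0,-55,0],[0.75,0,0,-60,0]]]}'
python3 -m handwheel '{"plan":[[[0.7,40,8,0,0],[0.7,56,10,0,0],[0.7,56,10,0,0],[0.7,50,10,0,0],[0.7,29,5,0,0],[0.7,0,0,0,0],[0.7,0,0,0,0],[0.7,0,0,0,0],[0.7,0,0,0,0],[0.7,0,0,0,0]]]}'
```

```text
time: 19.1
eef_pos: [0.5018, -0.3105, 0.0426]
ee_rot: [-3.142, 0.0, 1.569]
force: [-3.4, 0.6, 5.7]
width: 0.524
finger_force: 63.2
time: 20.35
eef_pos: [0.5016, -0.3101, 0.2242]
ee_rot: [3.141, 0.0, 1.569]
force: [0.7, -0.5, -0.7]
width: 0.752
finger_force: 0.0
time: 21.6
eef_pos: [0.5452, -0.08, 0.2216]
ee_rot: [-3.142, -0.0, 1.568]
force: [-0.1, -0.1, -0.7]
width: 0.696
finger_force: 0.0
```

```bash
python3 -m handwheel '{"plan":[[[0.7,0,0,30,0],[0.7,0,0,35,0],[0.7,0,0,35,0],[0.7,0,0,22,0],[0.7,0,0,14,0],[0.7,0,0,6,0],[0.7,0,0,0,0],[0,0,0,0,0],[0,0,0,0,0],[0,0,0,0,0]]]}'
python3 -m handwheel '{"plan":[[[0,0,0,0,0],[0,0,0,0,0],[0,0,0,-20,0],[0,0,0,-40,0],[0,0,0,-40,0],[0,0,0,-40,0],[0,0,0,-20,0],[0,0,0,0,0],[0,0,0,0,0],[0,0,0,0,0]]]}'
python3 - <<'E'
from h import *
c=cam('side');W=cloud(c)
for x,y in((.59,-.31),(.502,-.31)):
  P=near(W,x,y,.05,.006,.14);print(circ(P[(P[:,2]>.02)&(P[:,2]<.042)],.0247),P[:,2].max())
E
```

```text
time: 22.85
eef_pos: [0.5459, -0.0795, 0.0809]
ee_rot: [3.14, 0.0, 1.569]
force: [-1.2, -0.1, 4.5]
width: 0.309
finger_force: 58.7
time: 24.1
eef_pos: [0.5443, -0.0793, 0.238]
ee_rot: [-3.139, -0.0, 1.569]
force: [-0.4, -0.0, -3.1]
width: 0.303
finger_force: 59.6
(array([ 0.5897, -0.3095]), 44, 0.0019) 0.12474585118138307
(array([ 0.5016, -0.3107]), 85, 0.002) 0.10290834328623603
```

```bash
python3 -m handwheel '{"plan":[[[0,-30,-17,0,0],[0,-50,-28,0,0],[0,-50,-28,0,0],[0,-50,-28,0,0],[0,-35,-19,0,0],[0,-16,-9,0,0],[0,0,0,0,0],[0,0,0,0,0],[0,0,0,30,0],[0,0,0,30,0]]]}'
python3 -m handwheel '{"plan":[[[0,0,0,30,0],[0,0,0,30,0],[0,0,0,20,0],[0,0,0,10,0],[0,0,0,5,0],[0,0,0,3,0],[0,0,0,0,0],[0,0,0,0,0],[0,0,0,0,0],[0,0,0,0,0]]]}'
```

```text
time: 25.4
eef_pos: [0.4172, -0.3091, 0.1792]
ee_rot: [3.14, 0.0, 1.572]
force: [0.3, 0.9, -3.4]
width: 0.301
finger_force: 59.7
time: 26.65
eef_pos: [0.416, -0.3103, 0.0818]
ee_rot: [3.141, 0.0, 1.569]
force: [0.1, 0.1, -3.1]
width: 0.305
finger_force: 59.7
```

```bash
python3 -m handwheel '{"plan":[[[0,0,0,2,0],[0,0,0,2,0],[0,0,0,2,0],[0,0,0,2,0],[0,0,0,1.5,0],[0,0,0,0,0],[0,0,0,0,0],[0,0,0,0,0],[0,0,0,0,0],[0,0,0,0,0]]]}'
```

```text
time: 27.9
eef_pos: [0.416, -0.3102, 0.0721]
ee_rot: [-3.142, -0.0, 1.569]
force: [-0.1, -0.1, -3.0]
width: 0.301
finger_force: 59.7
```

```bash
python3 -m handwheel '{"plan":[[[0,0,0,1,0],[0,0,0,0.5,0],[0,0,0,0,0],[0,0,0,0,0],[0,0,0,0,0],[0,0,0,0,0],[0,0,0,0,0],[0,0,0,0,0],[0,0,0,0,0],[0,0,0,0,0]]]}'
```

```text
time: 29.15
eef_pos: [0.4163, -0.3108, 0.0719]
ee_rot: [3.141, 0.001, 1.569]
force: [-2.3, 0.2, 8.3]
width: 0.302
finger_force: 61.1
```

```bash
python3 -m handwheel '{"plan":[[[0.7,0,0,-0.5,0],[0.7,0,0,0,0],[0.7,0,0,0,0],[0.7,0,0,0,0],[0.7,0,0,0,0],[0.7,0,0,-15,0],[0.7,0,0,-40,0],[0.7,0,0,-50,0],[0.8,0,0,-50,0],[0.8,0,0,0,0]]]}'
python3 -m handwheel '{"plan":[[[0.9,50,33,0,0],[0.9,50,33,0,0],[0.9,50,33,0,0],[0.9,50,33,0,0],[0.9,50,33,0,0],[0.9,48,33,0,0],[0.9,0,0,0,6.8],[0.9,0,0,0,0],[0.9,0,0,0,0],[0.9,0,0,0,0]]]}'
python3 - <<'E'
from h import *
c=cam('side');W=cloud(c)
for x,y in((.59,-.31),(.502,-.31),(.416,-.31)):
  P=near(W,x,y,.04,.006,.14);print(circ(P[(P[:,2]>.02)&(P[:,2]<.042)],.0247),circ(P[(P[:,2]>.072)&(P[:,2]<.11)],.015),P[:,2].max())
cv2.imwrite('pics/s2.png',cv2.resize(c['color'][80:300,200:460],None,fx=2.5,fy=2.5))
m=spotter.cut_out('side','handset')
print([(d['score'],d['box'],rect(W[d['mask']])) for d in m[:2]])
E
```

```text
time: 30.4
eef_pos: [0.4184, -0.312, 0.2316]
ee_rot: [3.134, 0.005, 1.569]
force: [-0.1, 0.1, -0.8]
width: 0.804
finger_force: 0.0
time: 31.65
eef_pos: [0.614, -0.0133, 0.2263]
ee_rot: [3.142, 0.0, 1.45]
force: [-0.1, 0.4, 0.6]
width: 0.9
finger_force: 0.0
(array([ 0.5887, -0.3098]), 85, 0.002) (array([ 0.5901, -0.3127]), 88, 0.0022) 0.12476331780499807
(array([ 0.5012, -0.3112]), 83, 0.0017) (array([ 0.4993, -0.3025]), 196, 0.006) 0.10223433076888644
(array([ 0.4178, -0.3249]), 47, 0.0034) (array([ 0.4154, -0.31  ]), 115, 0.0025) 0.12188471896888593
[(0.67, [277.9, 166.2, 312.8, 218.7], (array([619.4, -25.9]), array([179.3,  58.2]), 82.4))]
```

View pics/s2.png

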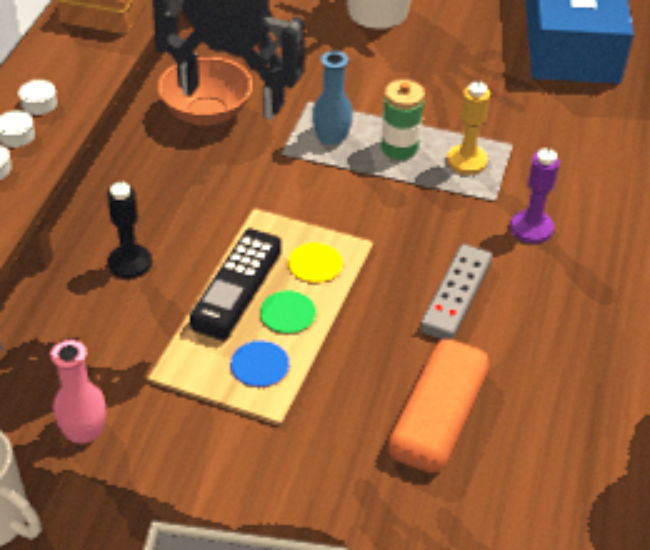

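The crop shows all three ornaments upright on the felt at (333,100), (403,125) and (470,135). The coasters are clear at (260,363), (288,312) and (316,262), and the handset is untouched at (237,283).

```bash
python3 -m handwheel '{"plan":[[[0.9,0,0,50,0],[0.9,0,0,50,0],[0.9,0,0,45,0],[0.9,0,0,35,0],[0.9,0,0,20,0],[0.9,0,0,8,0],[0.9,0,0,4,0],[0.9,0,0,0,0],[0,0,0,0,0],[0,0,0,0,0]]]}'
python3 -m handwheel '{"plan":[[[0,0,0,0,0],[0,0,0,0,0],[0,0,0,0,0],[0,0,0,-20,0],[0,0,0,-40,0],[0,0,0,-40,0],[0,0,0,-20,0],[0,0,0,0,0],[0,0,0,0,0],[0,0,0,0,0]]]}'
python3 - <<'E'
from h import *
s=manip.observe();e=s['eef_pos'];print(s['qpos'])
for n in('top','side'):
  c=cam(n);W=cloud(c);P=near(W,e[0],e[1],.1,.07,.165)
  for d in spotter.cut_out(n,'handset')[:2]:
    P=W[d['mask']];P=P[np.isfinite(P[:,0])];P=P[(P[:,2]>.08)&(P[:,2]<.17)];print(n,d['score'],len(P) and (rect(P),np.percentile(P[:,2],[2,50,98])))
  hsv=cv2.cvtColor(c['color'],cv2.COLOR_BGR2HSV)
  for o,h,x,y in (('blue',(100,125),.56,.08),('yellow',(22,32),.545,-.08),('green',(45,80),.551,0)):
    m=(hsv[...,0]>h[0])&(hsv[...,0]<h[1])&(hsv[...,1]>150)&(np.hypot(W[...,0]-x,W[...,1]-y)<.045)&(W[...,2]<.018)
    if m.sum()>20: P=W[m];print(n,o,P.mean(0).round(4),rect(P),m.sum())
E
```

```text
time: 33.0
eef_pos: [0.6149, -0.0125, 0.0148]
ee_rot: [3.14, -0.0, 1.451]
force: [-0.3, -0.1, 0.1]
width: 0.49
finger_force: 0.0
time: 34.25
eef_pos: [0.6133, -0.0125, 0.1325]
ee_rot: [-3.139, 0.0, 1.451]
force: [0.3, 0.1, -0.3]
width: 0.001
finger_force: 0.0
[-2.03461732e-02  3.73189064e-01 -1.17167507e-01  1.08297019e+00
  1.19757969e-05  1.67055609e+00]
top blue [0.5626 0.0922 0.0107] (array([562.8,  94.3]), array([56.8, 28.1]), -12.7) 283
side 0.86 0
side blue [0.5598 0.0811 0.0122] (array([559.9,  80.9]), array([58.6, 54.9]), -73.1) 310
side yellow [ 0.545  -0.0783  0.0123] (array([546.1, -80.8]), array([64.1, 59.8]), -51.9) 275
side green [0.553  0.0036 0.0124] (array([552.3,   2.7]), array([57.7, 56.7]), -39.9) 279
```

```bash
python3 - <<'E'
from h import *
c=cam('side');W=cloud(c)
for d in spotter.cut_out('side','handset')[:2]:
    P=W[d['mask']];P=P[np.isfinite(P[:,0])];print(d['score'],d['box'],rect(P[(P[:,2]>.03)]),np.percentile(P[:,2],[2,50,98]))
w=cam('wrist')
cv2.imwrite('pics/w1.png',np.hstack([cv2.resize(c['color'][80:240,200:400],(500,400)),cv2.resize(w['color'],None,fx=.46,fy=1)[:, :295]]))
E
```

```text
0.6 [275.3, 168.8, 311.7, 218.2] (array([614. , -11.3]), array([150.9,  46.4]), 82.8) [0.01453088 0.03568367 0.0403311 ]
```

View pics/w1.png

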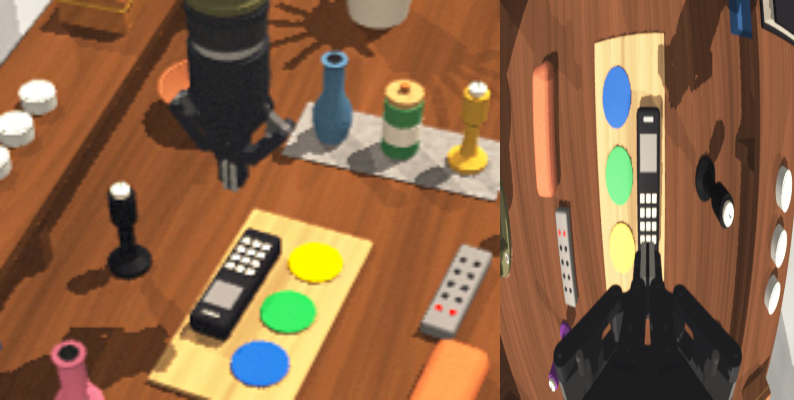

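The handset did not move and the fingers are shut and empty above it, so they closed too high. I will regrasp lower and check the grip before lifting.

```bash
python3 -m handwheel '{"plan":[[[0.9,0,1,0,0],[0.9,0,0,0,0],[0.9,0,0,0,0],[0.9,0,0,0,0],[0.9,0,0,40,0],[0.9,0,0,40,0],[0.9,0,0,25,0],[0.9,0,0,12,0],[0.9,0,0,6,0],[0.9,0,0,0,0]]]}'
python3 -m handwheel '{"plan":[[[0.7,0,0,0,0],[0.6,0,0,0,0],[0.57,0,0,0,0],[0.54,0,0,0,0],[0.51,0,0,0,0],[0.48,0,0,0,0],[0.45,0,0,0,0],[0.45,0,0,0,0],[0.45,0,0,0,0],[0.45,0,0,0,0]]]}'
```

```text
time: 35.85
eef_pos: [0.6158, -0.0126, 0.0116]
ee_rot: [3.141, -0.0, 1.451]
force: [-0.0, 0.3, 0.7]
width: 0.901
finger_force: 0.0
time: 37.1
eef_pos: [0.6154, -0.0126, 0.0111]
ee_rot: [3.142, 0.0, 1.451]
force: [-0.0, -0.4, -0.1]
width: 0.454
finger_force: 0.0
```

```bash
python3 - <<'E'
from h import *
s=manip.observe();print(s['width'],s['finger_force'],s['eef_pos'])
c=cam('side');w=cam('wrist')
a=cv2.resize(c['color'][110:240,240:370],(400,400),interpolation=2);b=cv2.resize(w['color'][120:400,180:460],(400,400),interpolation=2)
cv2.imwrite('pics/w2.png',np.hstack([a,b]))
E
```

```text
0.453855253681104 0.0 [ 0.61538312 -0.01259865  0.01110445]
```

View pics/w2.png

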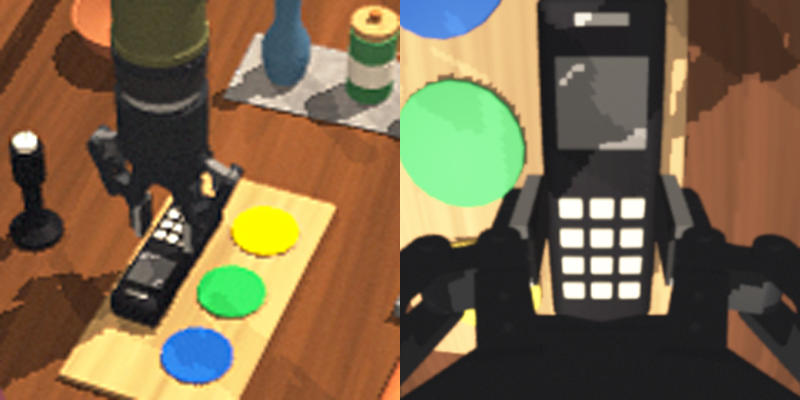

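The crop shows the pads flanking the handset at (530,210) and (675,215) without touching it yet. I will keep closing.

```bash
python3 -m handwheel '{"plan":[[[0.43,0,0,0,0],[0.41,0,0,0,0],[0.4,0,0,0,0],[0.39,0,0,0,0],[0.38,0,0,0,0],[0.38,0,0,0,0],[0.38,0,0,0,0],[0.38,0,0,0,0],[0.38,0,0,0,0],[0.38,0,0,0,0]]]}'
```

```text
time: 38.45
eef_pos: [0.6154, -0.0126, 0.0111]
ee_rot: [3.142, 0.0, 1.451]
force: [0.5, -0.3, -0.2]
width: 0.378
finger_force: 0.0
```

```bash
python3 - <<'E'
from h import *
c=cam('side');W=cloud(c);e=manip.observe()['eef_pos']
hsv=cv2.cvtColor(c['color'],cv2.COLOR_BGR2HSV)
P=near(W,e[0],e[1],.09,.038,.2)
# tool y direction ~ world x ; list lowest fingers
d=(P[:,:2]-e[:2])@np.array([np.cos(np.radians(-6.9)),np.sin(np.radians(-6.9))]);l=(P[:,:2]-e[:2])@np.array([np.sin(np.radians(6.9)),np.cos(np.radians(6.9))])
k=abs(l)<.02
for z in np.arange(.036,.1,.006):
    q=k&(P[:,2]>=z)&(P[:,2]<z+.006);print(round(z,3),q.sum(),np.sort(d[q]).round(3)[::max(1,q.sum()//8)])
cv2.imwrite('pics/s3.png',cv2.resize(c['color'][135:215,260:340],(640,600),interpolation=2))
E
```

```text
0.036 29 [-0.021 -0.009 -0.005 -0.002  0.001  0.005  0.008  0.009  0.012  0.014]
0.042 7 [-0.023 -0.018  0.006  0.013  0.015  0.016  0.017]
0.048 16 [-0.029 -0.026 -0.022 -0.017  0.016  0.017  0.018  0.022]
0.054 28 [-0.031 -0.029 -0.024 -0.017  0.015  0.016  0.016  0.017  0.021  0.03 ]
0.06 25 [-0.03  -0.029 -0.025 -0.022 -0.02   0.016  0.018  0.022  0.028]
0.066 23 [-0.03  -0.028 -0.024 -0.023 -0.017  0.014  0.016  0.016  0.017  0.018
  0.025  0.029]
0.072 23 [-0.031 -0.03  -0.028 -0.024 -0.02  -0.018  0.015  0.016  0.016  0.017
  0.026  0.028]
0.078 23 [-0.03  -0.024 -0.02  -0.018  0.015  0.016  0.016  0.017  0.019  0.019
  0.02   0.026]
0.084 21 [-0.032 -0.03  -0.026 -0.024  0.016  0.017  0.018  0.023  0.025  0.033
  0.041]
0.09 47 [-0.046 -0.04  -0.031 -0.028 -0.023 -0.017  0.017  0.022  0.033  0.046]
0.096 72 [-0.051 -0.037 -0.03  -0.027  0.02   0.034  0.039  0.042]
```

View pics/s3.png

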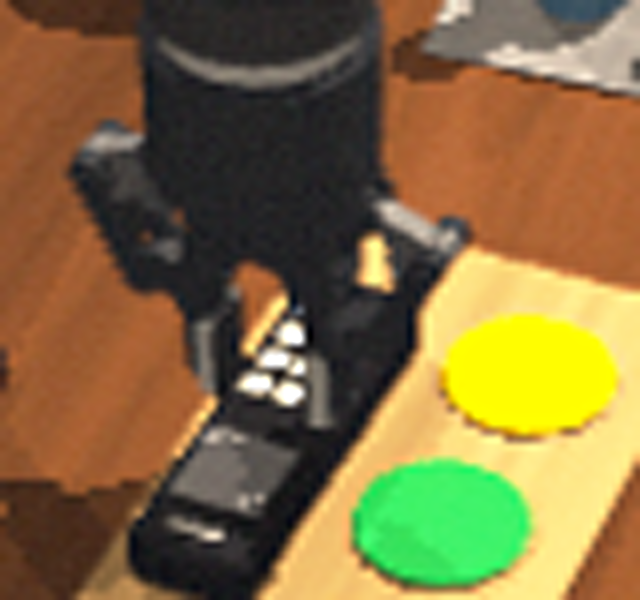

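The tips, at (205,385) and (320,420), are above the handset at z≈0.042. They sit about 30 mm above the reported TCP. I will open, step down while watching the force, and close.

```bash
python3 -m handwheel '{"plan":[[[0.75,0,0,-10,0],[0.75,0,0,0,0],[0.75,0,0,0,0],[0.75,0,0,0,0],[0.75,0,0,10,0],[0.75,0,0,5,0],[0.75,0,0,5,0],[0.75,0,0,3,0],[0.75,0,0,0,0],[0.75,0,0,0,0]]]}'
python3 - <<'E'
from h import *
c=cam('side');W=cloud(c);e=manip.observe()['eef_pos']
P=near(W,e[0],e[1],.09,.0,.2)
a=np.radians(6.9);d=(P[:,:2]-e[:2])@np.array([np.cos(a),-np.sin(a)]);l=(P[:,:2]-e[:2])@np.array([np.sin(a),np.cos(a)])
k=(abs(l)<.02)&(abs(d)>.024)
for z in np.arange(.012,.08,.004):
    q=k&(P[:,2]>=z)&(P[:,2]<z+.004);print(round(z,3),q.sum(),np.sort(d[q]).round(3)[::max(1,q.sum()//8)])
E
```

```text
time: 39.75
eef_pos: [0.6155, -0.0126, -0.0017]
ee_rot: [3.141, -0.0, 1.451]
force: [0.5, 0.1, 0.4]
width: 0.748
finger_force: 0.0
0.012 104 [-0.089 -0.081 -0.073 -0.067 -0.06  -0.054 -0.048 -0.042]
0.016 7 [-0.086 -0.085 -0.081 -0.079 -0.069 -0.062 -0.024]
0.02 2 [-0.024 -0.024]
0.024 2 [-0.024 -0.024]
0.028 0 []
0.032 1 [-0.024]
0.036 6 [-0.039 -0.038 -0.025  0.032  0.033  0.034]
0.04 7 [-0.037 -0.037  0.031  0.031  0.032  0.032  0.037]
0.044 14 [-0.045 -0.042 -0.039 -0.035 -0.034  0.032  0.032  0.032  0.032  0.033
  0.033  0.037  0.043  0.043]
0.048 17 [-0.046 -0.045 -0.04  -0.038 -0.035  0.032  0.033  0.037  0.045]
0.052 15 [-0.046 -0.045 -0.041 -0.038 -0.037 -0.034  0.031  0.031  0.031  0.033
  0.033  0.033  0.033  0.042  0.045]
0.056 17 [-0.046 -0.045 -0.039  0.031  0.033  0.034  0.036  0.042  0.044]
0.06 10 [-0.046 -0.046 -0.045 -0.039 -0.037 -0.036 -0.034  0.033  0.036  0.044]
0.064 13 [-0.046 -0.046 -0.045 -0.043 -0.04   0.028  0.03   0.03   0.032  0.032
  0.033  0.041  0.044]
0.068 17 [-0.045 -0.043 -0.04  -0.036  0.031  0.032  0.033  0.036  0.043]
0.072 9 [-0.047 -0.038 -0.036  0.032  0.032  0.032  0.034  0.034  0.035]
0.076 14 [-0.048 -0.045 -0.041 -0.04  -0.039 -0.036 -0.036  0.03   0.032  0.033
  0.033  0.033  0.034  0.053]
```

```bash
python3 -m handwheel '{"plan":[[[0.75,0,0,5,0],[0.75,0,0,5,0],[0.75,0,0,3,0],[0.75,0,0,2,0],[0.75,0,0,0,0],[0,0,0,0,0],[0,0,0,0,0],[0,0,0,0,0],[0,0,0,0,0],[0,0,0,0,0]]]}'
```

```text
time: 41.05
eef_pos: [0.6159, -0.0126, -0.0164]
ee_rot: [3.141, -0.0, 1.451]
force: [0.8, 0.3, 5.5]
width: 0.526
finger_force: 63.5
```

```bash
python3 -m handwheel '{"plan":[[[0,0,0,0,0],[0,0,0,-10,0],[0,0,0,-20,0],[0,0,0,-40,0],[0,0,0,-40,0],[0,0,0,-27,0],[0,20,-10,0,0],[0,45,-22,0,0],[0,45,-22,0,0],[0,45,-22,0,0]]]}'
python3 -m handwheel '{"plan":[[[0,45,-22,0,0],[0,45,-22,0,0],[0,45,-22,0,0],[0,26,-13,0,0],[0,0,0,0,10],[0,0,0,0,10],[0,0,0,0,10],[0,0,0,0,10],[0,0,0,0,10],[0,0,0,0,10]]]}'
python3 -m handwheel '{"plan":[[[0,0,0,0,10],[0,0,0,0,5.4],[0,0,0,0,0],[0,0,0,0,0],[0,0,0,0,0],[0,0,0,0,0],[0,0,0,0,0],[0,0,0,0,0],[0,0,0,0,0],[0,0,0,0,0]]]}'
python3 - <<'E'
from h import *
for n in('side','top'):
  c=cam(n);W=cloud(c)
  for d in spotter.cut_out(n,'handset')[:2]:
    P=W[d['mask']];P=P[np.isfinite(P[:,0])];print(n,d['score'],rect(P),np.percentile(P[:,2],[2,50,98]),rect(P[P[:,2]>.155]) if (P[:,2]>.155).sum()>20 else '')
c=cam('side');cv2.imwrite('pics/s4.png',cv2.resize(c['color'][160:340,190:390],(666,600)))
E
```

```text
time: 42.3
eef_pos: [0.5559, 0.1522, 0.1184]
ee_rot: [-3.139, 0.001, 1.451]
force: [0.7, 0.9, -1.2]
width: 0.522
finger_force: 62.8
time: 43.55
eef_pos: [0.5156, 0.2847, 0.1184]
ee_rot: [-3.101, 0.004, 0.48]
force: [1.2, -0.7, -1.9]
width: 0.523
finger_force: 62.8
time: 44.8
eef_pos: [0.5419, 0.2186, 0.1204]
ee_rot: [-3.043, 0.017, 0.323]
force: [-0.3, 0.3, -2.2]
width: 0.524
finger_force: 62.8
side 0.66 (array([552.7, 186.5]), array([148.7, 114.6]), 19.3) [0.15135414 0.17192261 0.17689582] (array([541.9, 217.3]), array([148.7,  49.3]), 19.3)
top 0.94 (array([506.4, 164.6]), array([112.9,  71.4]), -84.7) [0.15177608 0.17197828 0.17630015] (array([482.7, 168.7]), array([112.4,  67.2]), 55.5)
```

View pics/s4.png

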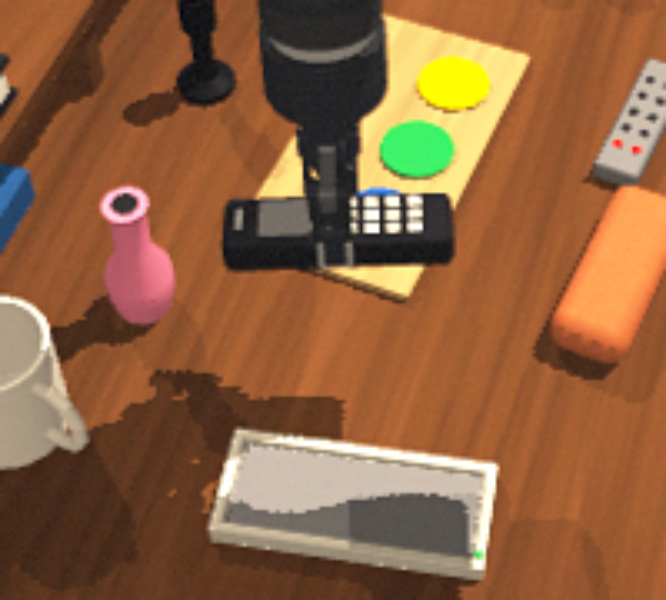

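The crop shows the handset held at (340,232), and the dock at (350,500). The arm has drifted off the commanded pose, so I will check the joints.

```bash
python3 - <<'E'
from h import *
s=manip.observe();print(s['qpos'].round(3),s['eef_pos'],s['ee_rot'],s['joint_efforts'].round(1))
E
python3 -m handwheel '{"plan":[[[0,0,0,0,0],[0,0,0,0,0],[0,0,0,0,0],[0,0,0,0,0],[0,0,0,0,0],[0,0,0,0,0],[0,0,0,0,0],[0,0,0,0,0],[0,0,0,0,0],[0,0,0,0,0]]]}'
python3 -c "
from h import *
s=manip.observe();print(s['qpos'].round(3),s['eef_pos'],s['ee_rot'])"
```

```text
[ 0.322  0.341 -0.197  1.05   0.099  3.141] [0.54181491 0.2186067  0.12034321] [-3.04283559  0.0172022   0.32314549] [  0.  -54.6  32.8   0.2   0.5   0. ]
time: 46.3
eef_pos: [0.5418, 0.2187, 0.1204]
ee_rot: [-3.043, 0.017, 0.323]
force: [-0.1, 0.4, -1.4]
width: 0.526
finger_force: 62.8
[ 0.322  0.341 -0.197  1.05   0.099  3.141] [0.54183594 0.21866548 0.12035916] [-3.04281475  0.01714837  0.32322688]
```

Joint 6 is at its limit, so I will turn the other way and put the handset in other end first.

```bash
python3 -m handwheel '{"plan":[[[0,0,0,0,-10],[0,0,0,0,-10],[0,0,0,0,-10],[0,0,0,0,-10],[0,0,0,0,-10],[0,0,0,0,-10],[0,0,0,0,-10],[0,0,0,0,-5.4],[0,0,0,0,0],[0,0,0,0,0]]]}'
python3 -c "
from h import *
s=manip.observe();print(s['qpos'].round(3))"
```

```text
time: 47.55
eef_pos: [0.5418, 0.2187, 0.1203]
ee_rot: [-3.1, -0.091, 1.635]
force: [-0.1, -0.3, -1.8]
width: 0.523
finger_force: 62.8
[ 0.322  0.341 -0.197  1.05   0.099  1.826]
```

```bash
python3 -m handwheel '{"plan":[[[0,0,0,0,-10.5],[0,0,0,0,-10.5],[0,0,0,0,-10.5],[0,0,0,0,-10.5],[0,0,0,0,-10.5],[0,0,0,0,-10.5],[0,0,0,0,-10.5],[0,0,0,0,-10.5],[0,0,0,0,-10.5],[0,0,0,0,-10.5]]]}'
python3 -m handwheel '{"plan":[[[0,0,0,0,-10.5],[0,0,0,0,-10.5],[0,0,0,0,-10.5],[0,0,0,0,-10.5],[0,0,0,0,-10.5],[0,0,0,0,-10.5],[0,0,0,0,-10.5],[0,0,0,0,-10.5],[0,0,0,0,-10.5],[0,0,0,0,-10.5]]]}'
python3 -m handwheel '{"plan":[[[0,0,0,0,-10.5],[0,0,0,0,-10.5],[0,0,0,0,-10.5],[0,0,0,0,-10.5],[0,0,0,0,-10.5],[0,0,0,0,-10.5],[0,0,0,0,-10.5],[0,0,0,0,-1],[0,0,0,0,0],[0,0,0,0,0]]]}'
cat >> h.py <<'E'
def tilt():
    from scipy.spatial.transform import Rotation as Ro
    s=manip.observe();R=Ro.from_euler('xyz',s['ee_rot']).as_matrix()
    print('q',s['qpos'].round(3),'toolz',R[:,2].round(4),'yaw',round(float(np.degrees(s['ee_rot'][2])),2),'p',s['eef_pos'].round(4))
E
python3 -c "
from h import *
tilt()"
```

```text
time: 48.8
eef_pos: [0.5418, 0.2187, 0.1204]
ee_rot: [3.043, -0.016, -2.807]
force: [0.0, -0.3, -1.9]
width: 0.521
finger_force: 62.8
time: 50.05
eef_pos: [0.5418, 0.2187, 0.1204]
ee_rot: [-3.131, 0.1, -0.974]
force: [0.5, 0.1, -0.9]
width: 0.523
finger_force: 62.8
time: 51.3
eef_pos: [0.5418, 0.2187, 0.1203]
ee_rot: [-3.043, 0.018, 0.32]
force: [-0.2, 0.3, -1.8]
width: 0.523
finger_force: 62.8
q [ 0.322  0.341 -0.197  1.05   0.099 -3.139] toolz [-0.0475  0.0881 -0.995 ] yaw 18.32 p [0.5418 0.2187 0.1203]
```

```bash
python3 -m handwheel '{"plan":[[[0,0,0,0,-8],[0,0,0,0,0],[0,0,0,0,0],[0,0,0,0,0],[0,0,0,0,0],[0,0,0,0,0],[0,0,0,0,0],[0,0,0,0,0],[0,0,0,0,0],[0,0,0,0,0]]]}'
python3 -c "
from h import *
tilt()"
```

```text
time: 52.55
eef_pos: [0.5283, 0.2511, 0.1202]
ee_rot: [-3.073, 0.004, 0.401]
force: [-0.2, -0.2, -1.3]
width: 0.526
finger_force: 62.8
q [ 0.401  0.331 -0.209  1.036  0.068 -3.141] toolz [-0.0306  0.061  -0.9977] yaw 22.96 p [0.5283 0.2511 0.1202]
```

```bash
python3 -m handwheel '{"plan":[[[0,0,0,0,-8],[0,0,0,0,0],[0,0,0,0,-8],[0,0,0,0,0],[0,0,0,0,0],[0,0,0,0,0],[0,0,0,0,0],[0,0,0,0,0],[0,0,0,0,0],[0,0,0,0,0]]]}'
python3 -c "
from h import *
tilt()"
```

```text
time: 53.8
eef_pos: [0.4936, 0.3121, 0.1201]
ee_rot: [-3.137, -0.008, 0.56]
force: [0.6, 0.8, -1.6]
width: 0.522
finger_force: 62.8
q [ 0.561  0.318 -0.225  1.02   0.004 -3.141] toolz [ 0.0049  0.008  -1.    ] yaw 32.11 p [0.4936 0.3121 0.1201]
```

```bash
python3 -m handwheel '{"plan":[[[0,0,0,0,8.4],[0,0,0,0,8],[0,0,0,0,8],[0,0,0,0,0],[0,0,0,0,0],[0,0,0,0,0],[0,0,0,0,0],[0,0,0,0,0],[0,0,0,0,0],[0,0,0,0,0]]]}'
python3 - <<'E'
from h import *
tilt()
for n in('side','top'):
  c=cam(n);W=cloud(c)
  for d in spotter.cut_out(n,'handset')[:1]:
    m=cv2.dilate(d['mask'].astype(np.uint8),np.ones((3,3)))>0
    P=W[m];P=P[np.isfinite(P[:,0])];zt=np.percentile(P[:,2],85);P=P[(P[:,2]>.15)&(P[:,2]<.19)];print(n,d['score'],rect(P),np.percentile(P[:,2],[2,50,98]))
    T=P[(P[:,2]>.163)];A=np.c_[T[:,:2],np.ones(len(T))];print(rect(T),'plane',np.linalg.lstsq(A,T[:,2],rcond=None)[0][:2])
cv2.imwrite('pics/s5.png',cv2.resize(c['color'][150:300,130:280],(600,600)))
E
```

```text
time: 55.05
eef_pos: [0.4935, 0.3121, 0.1201]
ee_rot: [-3.134, -0.006, 0.135]
force: [-0.2, -0.2, -0.9]
width: 0.522
finger_force: 62.8
q [ 0.561  0.318 -0.225  1.02   0.004 -2.715] toolz [ 0.0049  0.008  -1.    ] yaw 7.72 p [0.4935 0.3121 0.1201]
side 0.87 (array([491.4, 314.8]), array([150.5,  48.5]), 7.9) [0.15263801 0.17223412 0.17623995]
(array([491.4, 314.8]), array([150.4,  48.5]), 7.9) plane [ 0.01606484 -0.06259482]
top 0.58 (array([491.9, 308.5]), array([149.9,  53.1]), 7.9) [0.1530759  0.17092689 0.17498077]
(array([492.1, 308.5]), array([149.6,  53.1]), 7.9) plane [-0.0004144   0.04575122]
```

View pics/s5.png

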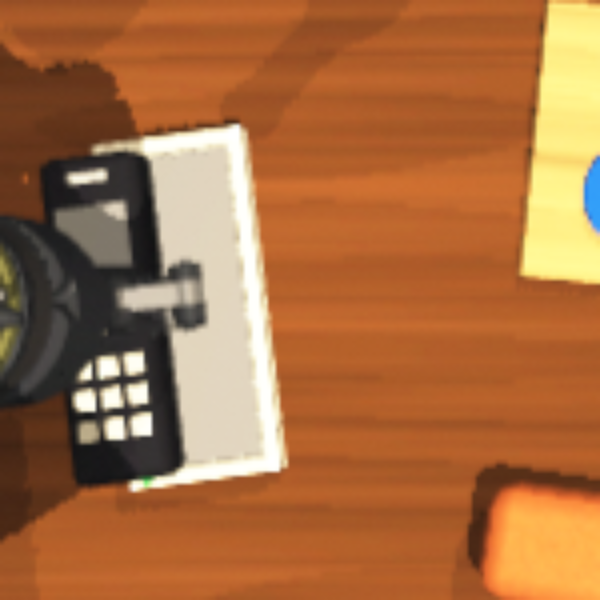

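The crop shows the handset aligned over the dock, at (110,320), with the dock rim from (95,140) to (285,465). I will shift it about 8 mm in x and 7 mm in y, then lower.

```bash
python3 -m handwheel '{"plan":[[[0,8,-5,0,0],[0,0,0,30,0],[0,0,0,35,0],[0,0,0,25,0],[0,0,0,15,0],[0,0,0,10,0],[0,0,0,6,0],[0,0,0,3,0],[0,0,0,0,0],[0,0,0,0,0]]]}'
python3 - <<'E'
from h import *
tilt()
for n in('side','top'):
  c=cam(n);W=cloud(c)
  for d in spotter.cut_out(n,'handset')[:1]:
    P=W[d['mask']];P=P[np.isfinite(P[:,0])];P=P[(P[:,2]>.04)&(P[:,2]<.06)];print(n,d['score'],rect(P),np.percentile(P[:,2],[2,50,98]))
E
```

```text
time: 56.5
eef_pos: [0.5018, 0.3194, -0.0032]
ee_rot: [-3.134, -0.007, 0.135]
force: [-0.6, 0.0, -1.7]
width: 0.52
finger_force: 62.8
q [ 0.564  0.449 -0.343  0.769  0.004 -2.712] toolz [ 0.0056  0.0085 -0.9999] yaw 7.72 p [ 0.5018  0.3194 -0.0032]
side 0.97 (array([499.8, 321.3]), array([150.3,  47.2]), 7.7) [0.04182874 0.04933468 0.05368419]
top 0.66 (array([499.8, 318. ]), array([149.8,  46.3]), 7.8) [0.041621   0.04770466 0.05210226]
```

Centred. Now the last 9 mm, watching the force.

```bash
python3 -m handwheel '{"plan":[[[0,0,0,3,0],[0,0,0,2,0],[0,0,0,2,0],[0,0,0,1,0],[0,0,0,0.5,0],[0,0,0,0,0],[0,0,0,0,0],[0,0,0,0,0],[0,0,0,0,0],[0,0,0,0,0]]]}'
```

```text
time: 57.95
eef_pos: [0.5014, 0.3192, -0.0123]
ee_rot: [-3.134, -0.006, 0.135]
force: [-1.7, -1.4, 0.9]
width: 0.525
finger_force: 63.2
```

```bash
python3 -m handwheel '{"plan":[[[0,0,0,0.5,0],[0,0,0,0,0],[0.7,0,0,0,0],[0.7,0,0,0,0],[0.7,0,0,0,0],[0.7,0,0,0,0],[0.7,0,0,-15,0],[0.7,0,0,-50,0],[0.7,0,0,-60,0],[0.7,0,0,-60,0]]]}'
python3 - <<'E'
from h import *
tilt()
for n in('side','top'):
  c=cam(n);W=cloud(c)
  for d in spotter.cut_out(n,'handset')[:1]:
    P=W[d['mask']];P=P[np.isfinite(P[:,0])];P=P[(P[:,2]>.03)&(P[:,2]<.06)];print(n,d['score'],rect(P),np.percentile(P[:,2],[2,50,98]))
E
```

```text
time: 59.2
eef_pos: [0.5004, 0.3177, 0.1751]
ee_rot: [-3.134, -0.007, 0.135]
force: [0.9, 0.0, -0.1]
width: 0.703
finger_force: 0.0
q [ 0.563  0.301 -0.119  1.142  0.004 -2.713] toolz [ 0.0056  0.0085 -0.9999] yaw 7.72 p [0.5004 0.3177 0.1751]
side 0.89 (array([499.2, 321.1]), array([149.7,  47.9]), 8.1) [0.03184672 0.04007212 0.04419595]
top 0.64 (array([499.2, 317.3]), array([149.2,  47.1]), 6.6) [0.03258722 0.03862481 0.04288428]
```

```bash
python3 -m handwheel '{"plan":[[[0.7,-15,55,0,0],[0.7,-15,56,0,0],[0.7,-15,56,0,0],[0.7,-15,56,0,0],[0.7,-15,56,0,0],[0.7,-15,56,0,0],[0.7,-15,56,0,0],[0.7,-15,56,0,0],[0.7,-15,56,0,0],[0.7,-15,56,0,0]]]}'
python3 -m handwheel '{"plan":[[[0.7,-18,52,0,0],[0.7,0,0,0,9.8],[0.7,0,0,0,9.8],[0.7,0,0,0,9.8],[0.7,0,0,0,9.8],[0.7,0,0,0,9.8],[0.7,0,0,0,9.8],[0.7,0,0,0,9.8],[0.7,0,0,0,9.8],[0.7,0,0,0,9.8]]]}'
python3 -m handwheel '{"plan":[[[0.7,0,0,0,9.5],[0.7,0,0,0,0],[0.7,0,0,0,0],[0.7,0,0,0,0],[0.7,0,0,0,0],[0.7,0,0,0,0],[0.7,0,0,0,0],[0.7,0,0,0,0],[0.7,0,0,0,0],[0.7,0,0,0,0]]]}'
python3 - <<'E'
from h import *
tilt()
c=cam('top');W=cloud(c);c2=cam('side');S=cloud(c2)
for x,y,r in((.59,-.31,.013),(.502,-.31,.024),(.416,-.31,.015)):
  P=near(S,x,y,.03,.04,.14);z=(P[:,2]>.072)&(P[:,2]<.108) if r<.02 else P[:,2]<.078
  print(circ(P[z],r),P[:,2].max())
for n,c,W in(('top',c,W),('side',c2,S)):
  hsv=cv2.cvtColor(c['color'],cv2.COLOR_BGR2HSV)
  for o,h,x,y in (('blue',(100,125),.56,.08),('yellow',(22,32),.545,-.08),('green',(45,80),.551,0)):
    m=(hsv[...,0]>h[0])&(hsv[...,0]<h[1])&(hsv[...,1]>150)&(np.hypot(W[...,0]-x,W[...,1]-y)<.045)&(W[...,2]<.018)
    if m.sum()>20: P=W[m];print(n,o,P.mean(0).round(4),rect(P),m.sum())
E
```

```text
time: 60.65
eef_pos: [0.3952, -0.083, 0.1874]
ee_rot: [2.996, -0.003, -0.077]
force: [-0.2, 0.1, -0.5]
width: 0.699
finger_force: 0.0
time: 61.9
eef_pos: [0.3767, -0.103, 0.1953]
ee_rot: [3.14, -0.171, -1.654]
force: [-0.3, -0.7, 0.1]
width: 0.704
finger_force: 0.0
time: 63.15
eef_pos: [0.3774, -0.1024, 0.1949]
ee_rot: [-3.116, -0.168, -1.815]
force: [-0.7, -0.4, 0.2]
width: 0.702
finger_force: 0.0
q [-0.107 -0.09  -0.526  1.132 -0.17  -1.435] toolz [-0.0154 -0.1688 -0.9855] yaw -104.02 p [ 0.3774 -0.1024  0.1949]
(array([ 0.5891, -0.3103]), 81, 0.0021) 0.12475837165930931
(array([ 0.5011, -0.3104]), 159, 0.0019) 0.10360981601472283
(array([ 0.4155, -0.3096]), 89, 0.0022) 0.12213683622700619
top blue [0.5597 0.0793 0.0109] (array([559.2,  79.5]), array([58. , 57.9]), 89.3) 607
top yellow [ 0.545  -0.0801  0.0107] (array([545.2, -80.5]), array([62.7, 61.7]), -45.0) 692
top green [0.553  0.0012 0.011 ] (array([5.528e+02, 5.000e-01]), array([58.1, 57.6]), 0.2) 609
side blue [0.5596 0.0813 0.0124] (array([559.8,  81.2]), array([58.9, 54.9]), -73.1) 311
side yellow [ 0.5451 -0.0783  0.0121] (array([545.6, -79.1]), array([62.8, 62.6]), 89.1) 279
side green [0.5528 0.0035 0.0122] (array([553.6,   3.3]), array([58., 56.]), 81.2) 276
```

The fixed yaw ran joint 6 into its limit, which tilted the tool. I will untilt it at the opposite limit, as I did before.

```bash
python3 -m handwheel '{"plan":[[[0.7,0,-50,0,0],[0.7,0,-50,0,0],[0.7,0,0,0,10.5],[0.7,0,0,0,10.5],[0.7,0,0,0,10.5],[0.7,0,0,0,10.5],[0.7,0,0,0,10.5],[0.7,0,0,0,10.5],[0.7,0,0,0,10.5],[0.7,0,0,0,10.5]]]}'
python3 -m handwheel '{"plan":[[[0.7,0,0,0,10.5],[0.7,0,0,0,10.5],[0.7,0,0,0,10.5],[0.7,0,0,0,10.5],[0.7,0,0,0,10.5],[0.7,0,0,0,10.5],[0.7,0,0,0,10.5],[0.7,0,0,0,10.5],[0.7,0,0,0,10.5],[0.7,0,0,0,10.5]]]}'
python3 -m handwheel '{"plan":[[[0.7,0,0,0,10.5],[0.7,0,0,0,10.5],[0.7,0,0,0,10.5],[0.7,0,0,0,10.5],[0.7,0,0,0,10.5],[0.7,0,0,0,10.5],[0.7,0,0,0,8],[0.7,0,0,0,0],[0.7,0,0,0,8],[0.7,0,0,0,0]]]}'
python3 -c "
from h import *
tilt()"
```

```text
time: 64.5
eef_pos: [0.4744, -0.1262, 0.1973]
ee_rot: [-2.971, 0.009, 2.999]
force: [0.6, 0.1, -0.3]
width: 0.699
finger_force: 0.0
time: 65.75
eef_pos: [0.4744, -0.1262, 0.1973]
ee_rot: [3.089, 0.162, 1.161]
force: [0.4, -0.5, 0.3]
width: 0.702
finger_force: 0.0
time: 67.0
eef_pos: [0.4713, -0.1443, 0.1973]
ee_rot: [2.987, -0.019, -0.18]
force: [-0.9, 0.1, -0.5]
width: 0.698
finger_force: 0.0
q [-0.184  0.091 -0.337  1.123 -0.154  3.138] toolz [-0.0088 -0.1545 -0.988 ] yaw -10.32 p [ 0.4713 -0.1443  0.1973]
```

```bash
python3 -m handwheel '{"plan":[[[0.7,0,0,0,8],[0.7,0,0,0,0],[0.7,0,0,0,8],[0.7,0,0,0,0],[0.7,0,0,0,8],[0.7,0,0,0,0],[0.7,0,0,0,0],[0.7,0,0,0,0],[0.7,0,0,0,0],[0.7,0,0,0,0]]]}'
python3 -c "
from h import *
tilt()"
```

```text
time: 68.25
eef_pos: [0.4366, -0.2366, 0.1969]
ee_rot: [3.09, -0.067, -0.458]
force: [-0.6, -0.7, 0.6]
width: 0.697
finger_force: 0.0
q [-0.459  0.058 -0.368  1.078 -0.052  3.141] toolz [ 0.0371 -0.0758 -0.9964] yaw -26.24 p [ 0.4366 -0.2366  0.1969]
```

```bash
python3 -m handwheel '{"plan":[[[0.7,0,0,0,-10.5],[0.7,0,0,0,-10.5],[0.7,0,0,0,-10.5],[0.7,0,0,0,-10.5],[0.7,0,0,0,-10.5],[0.7,0,0,0,-10.5],[0.7,0,0,0,-10.5],[0.7,44,-39,0,0],[0.7,44,-39,0,0],[0.7,44,-39,0,0]]]}'
python3 -m handwheel '{"plan":[[[0.7,44,-39,0,0],[0.7,44,-39,0,0],[0.7,44,-39,0,0],[0.7,44,-39,0,0],[0.7,44,-39,0,0],[0.7,48,-42,0,0],[0.7,0,0,0,8],[0.7,0,0,0,0],[0.7,0,0,0,0],[0.7,0,0,0,0]]]}'
python3 -c "
from h import *
tilt()"
```

```text
time: 69.5
eef_pos: [0.4407, -0.0597, 0.1837]
ee_rot: [3.062, 0.03, 0.82]
force: [0.8, -0.9, 0.3]
width: 0.701
finger_force: 0.0
time: 70.75
eef_pos: [0.4502, 0.2934, 0.1572]
ee_rot: [3.059, 0.019, 0.682]
force: [1.0, -0.6, 0.0]
width: 0.701
finger_force: 0.0
q [ 0.634  0.23  -0.257  1.098 -0.083  3.094] toolz [ 0.0373 -0.0757 -0.9964] yaw 39.06 p [0.4502 0.2934 0.1572]
```

```bash
python3 -m handwheel '{"plan":[[[0.7,0,0,0,2.5],[0.7,0,0,0,0],[0.7,0,0,0,6],[0.7,0,0,0,0],[0.7,0,0,0,6],[0.7,0,0,0,0],[0.7,0,0,0,0],[0.7,0,0,0,0],[0.7,0,0,0,0],[0.7,0,0,0,0]]]}'
python3 -c "
from h import *
tilt()"
```

```text
time: 72.0
eef_pos: [0.4765, 0.2506, 0.1568]
ee_rot: [3.104, 0.001, 0.511]
force: [-0.4, -0.1, 0.3]
width: 0.699
finger_force: 0.0
q [ 0.51   0.22  -0.268  1.083 -0.038  3.141] toolz [ 0.0174 -0.0335 -0.9993] yaw 29.26 p [0.4765 0.2506 0.1568]
```

```bash
python3 -m handwheel '{"plan":[[[0.7,0,0,0,5],[0.7,0,0,0,0],[0.7,0,0,0,4.5],[0.7,0,0,0,0],[0.7,0,0,0,0],[0.7,0,0,0,0],[0.7,0,0,0,-10],[0.7,0,0,0,-10],[0.7,0,0,0,-10],[0.7,0,0,0,-10]]]}'
python3 -c "
from h import *
tilt()"
```

```text
time: 73.25
eef_pos: [0.4937, 0.2135, 0.1568]
ee_rot: [3.139, -0.002, 1.113]
force: [0.1, -0.5, 0.1]
width: 0.697
finger_force: 0.0
q [ 0.408  0.216 -0.273  1.079 -0.     2.437] toolz [ 2.9e-03  8.0e-04 -1.0e+00] yaw 63.79 p [0.4937 0.2135 0.1568]
```

```bash
python3 -m handwheel '{"plan":[[[0.7,0,0,-15,-10],[0.7,0,0,-15,-10],[0.7,0,0,-15,-6.2],[0.7,-40,-6,0,0],[0.7,-56,-8,0,0],[0.7,-56,-8,0,0],[0.7,-56,-8,0,0],[0.7,-56,-8,0,0],[0.7,-56,-8,0,0],[0.7,-56,-8,0,0]]]}'
python3 -m handwheel '{"plan":[[[0.7,-56,-8,0,0],[0.7,-56,-8,0,0],[0.7,-35,-8,0,0],[0.7,0,0,0,0],[0.7,0,0,0,0],[0.7,0,0,0,0],[0.7,0,0,0,0],[0.7,0,0,0,0],[0.7,0,0,0,0],[0.7,0,0,0,0]]]}'
python3 -c "
from h import *
tilt()"
```

```text
time: 74.5
eef_pos: [0.437, -0.1639, 0.2016]
ee_rot: [3.138, -0.001, 1.565]
force: [0.1, 0.4, 0.1]
width: 0.701
finger_force: 0.0
time: 75.75
eef_pos: [0.4121, -0.3095, 0.2011]
ee_rot: [3.139, -0.001, 1.564]
force: [-0.2, -0.6, 0.5]
width: 0.699
finger_force: 0.0
q [-0.646  0.152 -0.248  1.169  0.002  0.932] toolz [ 2.9e-03  8.0e-04 -1.0e+00] yaw 89.6 p [ 0.4121 -0.3095  0.2011]
```

```bash
python3 -m handwheel '{"plan":[[[0.7,0,3.5,0,0],[0.7,0,0,35,0],[0.7,0,0,40,0],[0.7,0,0,35,0],[0.7,0,0,25,0],[0.7,0,0,11,0],[0.7,0,0,5,0],[0.7,0,0,0,0],[0,0,0,0,0],[0,0,0,0,0]]]}'
python3 -m handwheel '{"plan":[[[0,0,0,0,0],[0,0,0,0,0],[0,0,0,-15,0],[0,0,0,-40,0],[0,0,0,-50,0],[0,0,0,-45,0],[0,0,0,0,0],[0,0,0,0,0],[0,0,0,0,0],[0,0,0,0,0]]]}'
```

```text
time: 77.0
eef_pos: [0.4163, -0.31, 0.0511]
ee_rot: [3.138, 0.0, 1.564]
force: [-1.3, 1.2, 3.3]
width: 0.33
finger_force: 58.8
time: 78.25
eef_pos: [0.4148, -0.3089, 0.1987]
ee_rot: [3.141, -0.002, 1.564]
force: [0.2, -0.3, -3.5]
width: 0.329
finger_force: 60.0
```

```bash
python3 -m handwheel '{"plan":[[[0,25,14,0,0],[0,48,27,0,0],[0,48,27,0,0],[0,48,27,0,0],[0,40,23,0,0],[0,20,12,0,0],[0,0,0,0,0],[0,0,0,0,0],[0,0,0,40,0],[0,0,0,40,0]]]}'
python3 -m handwheel '{"plan":[[[0,0,0,25,0],[0,0,0,13,0],[0,0,0,7,0],[0,0,0,3,0],[0,0,0,0,0],[0,0,0,0,0],[0,0,0,0,0],[0,0,0,0,0],[0,0,0,0,0],[0,0,0,0,0]]]}'
python3 - <<'E'
from h import *
tilt()
S=cloud(cam('side'));P=near(S,.545,-.08,.045,.028,.14);
for a,b,r in((88,125,.015),(48,72,.009)): Q=P[(P[:,2]>a/1e3)&(P[:,2]<b/1e3)]; print(circ(Q,r))
c=cam('top');W=cloud(c);Q=near(W,.545,-.08,.03,.105,.14);print(Q.mean(0),len(Q))
E
```

```text
time: 79.5
eef_pos: [0.5474, -0.0827, 0.1202]
ee_rot: [3.137, -0.0, 1.562]
force: [1.1, 0.4, -2.8]
width: 0.333
finger_force: 60.1
time: 80.75
eef_pos: [0.5476, -0.0813, 0.0727]
ee_rot: [3.139, -0.001, 1.564]
force: [0.4, 0.2, -3.9]
width: 0.329
finger_force: 60.0
q [-1.48e-01  3.08e-01 -3.55e-01  9.04e-01  1.00e-03  1.43e+00] toolz [ 2.9e-03  8.0e-04 -1.0e+00] yaw 89.6 p [ 0.5476 -0.0813  0.0727]
(array([ 0.5465, -0.08  ]), 133, 0.0044)
(array([ 0.5466, -0.0802]), 49, 0.0016)
[nan nan nan] 0<stdin>:5: RuntimeWarning: Mean of empty slice.
  ret = um.true_divide(
```

```bash
python3 -m handwheel '{"plan":[[[0,0,-1.5,4,0],[0,0,0,3,0],[0,0,0,2,0],[0,0,0,2,0],[0,0,0,1,0],[0,0,0,0.5,0],[0,0,0,0,0],[0,0,0,0,0],[0,0,0,0,0],[0,0,0,0,0]]]}'
```

```text
time: 82.1
eef_pos: [0.5462, -0.0813, 0.0603]
ee_rot: [3.139, -0.001, 1.564]
force: [-0.6, -0.7, -2.8]
width: 0.333
finger_force: 60.2
```

```bash
python3 -m handwheel '{"plan":[[[0,0,0,0.5,0],[0,0,0,0.5,0],[0,0,0,0,0],[0.7,0,0,0,0],[0.7,0,0,0,0],[0.7,0,0,0,0],[0.7,0,0,0,0],[0.7,0,0,-15,0],[0.7,0,0,-50,0],[0.7,0,0,-55,0]]]}'
python3 -m handwheel '{"plan":[[[0.75,0,0,-20,0],[0.75,-40,-8,0,0],[0.75,-56,-11,0,0],[0.75,-56,-11,0,0],[0.75,-50,-10,0,0],[0.75,-28,-5,0,0],[0.75,0,0,0,0],[0.75,0,0,0,0],[0.75,0,0,0,0],[0.75,0,0,0,0]]]}'
python3 - <<'E'
from h import *
tilt()
S=cloud(cam('side'));W=cloud(cam('top'))
for n,M in(('s',S),('t',W)):
  P=near(M,.545,-.08,.045,.02,.14);print(n,circ(P[(P[:,2]>.084)&(P[:,2]<.116)],.015),P[:,2].max())
P=near(S,.502,-.31,.035,.02,.078);print(circ(P,.024))
E
```

```text
time: 83.35
eef_pos: [0.5452, -0.0814, 0.1809]
ee_rot: [3.14, -0.001, 1.564]
force: [1.4, -0.0, -0.1]
width: 0.7
finger_force: 0.0
time: 84.6
eef_pos: [0.4994, -0.3102, 0.1991]
ee_rot: [3.139, -0.001, 1.565]
force: [-0.7, -0.3, -0.5]
width: 0.752
finger_force: 0.0
q [-0.557  0.289 -0.081  1.199  0.002  1.019] toolz [ 3.1e-03  8.0e-04 -1.0e+00] yaw 89.68 p [ 0.4994 -0.3102  0.1991]
s (array([ 0.545 , -0.0811]), 103, 0.0017) 0.13076436203297895
t (array([ 0.5453, -0.0822]), 54, 0.0015) 0.13252443803747765
(array([ 0.501 , -0.3102]), 238, 0.002)
```

```bash
python3 -m handwheel '{"plan":[[[0.75,0,1.5,40,0],[0.75,0,0,45,0],[0.75,0,0,40,0],[0.75,0,0,30,0],[0.75,0,0,15,0],[0.75,0,0,8,0],[0.75,0,0,3,0],[0.75,0,0,0,0],[0,0,0,0,0],[0,0,0,0,0]]]}'
python3 -m handwheel '{"plan":[[[0,0,0,0,0],[0,0,0,0,0],[0,0,0,-15,0],[0,0,0,-40,0],[0,0,0,-50,0],[0,0,0,-50,0],[0,0,0,-20,0],[0,0,0,0,0],[0,0,0,0,0],[0,0,0,0,0]]]}'
```

```text
time: 85.95
eef_pos: [0.5017, -0.3115, 0.0191]
ee_rot: [3.137, 0.0, 1.564]
force: [-1.8, 0.4, 6.3]
width: 0.546
finger_force: 61.7
time: 87.2
eef_pos: [0.4996, -0.3105, 0.1911]
ee_rot: [3.141, -0.002, 1.564]
force: [0.6, 0.2, -2.7]
width: 0.544
finger_force: 62.3
```

```bash
python3 -m handwheel '{"plan":[[[0,30,5,0,0],[0,55,9,0,0],[0,55,9,0,0],[0,55,9,0,0],[0,55,9,0,0],[0,40,7,0,0],[0,21,4,0,0],[0,0,0,0,0],[0,0,0,0,0],[0,0,0,40,0]]]}'
python3 -m handwheel '{"plan":[[[0,0,0,40,0],[0,0,0,35,0],[0,0,0,20,0],[0,0,0,10,0],[0,0,0,5,0],[0,0,0,0,0],[0,0,0,0,0],[0,0,0,0,0],[0,0,0,0,0],[0,0,0,0,0]]]}'
python3 - <<'E'
from h import *
tilt()
S=cloud(cam('side'));P=near(S,.552,.001,.035,.03,.068);print(circ(P,.024))
E
```

```text
time: 88.45
eef_pos: [0.5577, -0.0016, 0.1555]
ee_rot: [3.132, -0.0, 1.562]
force: [1.3, 0.6, -3.4]
width: 0.544
finger_force: 62.4
time: 89.7
eef_pos: [0.5554, -0.0003, 0.0434]
ee_rot: [3.138, -0.001, 1.564]
force: [-1.0, -0.2, -3.4]
width: 0.546
finger_force: 62.5
q [-1.000e-03  3.400e-01 -3.860e-01  8.420e-01  1.000e-03  1.577e+00] toolz [ 3.2e-03  8.0e-04 -1.0e+00] yaw 89.6 p [ 5.554e-01 -3.000e-04  4.340e-02]
(array([0.5547, 0.0007]), 172, 0.0013)
```

Shift −3 mm in x and +1 mm in y, then lower 15 mm.

```bash
python3 -m handwheel '{"plan":[[[0,1,-3,5,0],[0,0,0,4,0],[0,0,0,2,0],[0,0,0,2,0],[0,0,0,1.5,0],[0,0,0,0.5,0],[0,0,0,0,0],[0,0,0,0,0],[0,0,0,0,0],[0,0,0,0,0]]]}'
```

```text
time: 91.0
eef_pos: [0.5524, 0.0006, 0.0283]
ee_rot: [3.139, -0.001, 1.564]
force: [0.6, -0.4, -3.9]
width: 0.545
finger_force: 62.5
```

```bash
python3 -m handwheel '{"plan":[[[0,0,0,0.5,0],[0,0,0,0.5,0],[0,0,0,0,0],[0.75,0,0,0,0],[0.75,0,0,0,0],[0.75,0,0,0,0],[0.75,0,0,0,0],[0.75,0,0,-15,0],[0.75,0,0,-50,0],[0.75,0,0,-55,0]]]}'
python3 -m handwheel '{"plan":[[[0.7,0,0,-55,0],[0.7,-30,4,0,0],[0.7,-56,7,0,0],[0.7,-56,7,0,0],[0.7,-56,7,0,0],[0.7,-56,7,0,0],[0.7,-40,4,0,0],[0.7,-16,1,0,0],[0.7,0,0,0,0],[0.7,0,0,0,0]]]}'
python3 - <<'E'
from h import *
tilt()
S=cloud(cam('side'));W=cloud(cam('top'))
for n,M in(('s',S),('t',W)):
  P=near(M,.552,.001,.035,.02,.14);print(n,circ(P[P[:,2]<.085],.024),P[:,2].max())
P=near(S,.59,-.31,.035,.02,.13);print(circ(P[(P[:,2]>.025)&(P[:,2]<.043)],.025),circ(P[(P[:,2]>.07)&(P[:,2]<.108)],.013))
E
```

```text
time: 92.25
eef_pos: [0.5513, 0.0005, 0.149]
ee_rot: [3.14, -0.001, 1.564]
force: [0.8, -0.9, -0.6]
width: 0.748
finger_force: 0.0
time: 93.5
eef_pos: [0.5866, -0.3083, 0.2025]
ee_rot: [3.139, -0.001, 1.565]
force: [-1.0, 0.4, 0.5]
width: 0.701
finger_force: 0.0
q [-0.485  0.432  0.13   1.267  0.003  1.091] toolz [ 0.003   0.0014 -1.    ] yaw 89.66 p [ 0.5866 -0.3083  0.2025]
s (array([0.5519, 0.002 ]), 296, 0.0013) 0.11265482163833312
t (array([0.5514, 0.0007]), 36, 0.0003) 0.11234471045754872
(array([ 0.589 , -0.3098]), 73, 0.002) (array([ 0.589 , -0.3105]), 85, 0.0021)
```

Jar is placed. Now the vase, lowering to 0.050.

```bash
python3 -m handwheel '{"plan":[[[0.7,-2,2.5,35,0],[0.7,0,0,40,0],[0.7,0,0,35,0],[0.7,0,0,25,0],[0.7,0,0,11,0],[0.7,0,0,6,0],[0.7,0,0,0,0],[0.7,0,0,0,0],[0,0,0,0,0],[0,0,0,0,0]]]}'
python3 -m handwheel '{"plan":[[[0,0,0,0,0],[0,0,0,0,0],[0,0,0,-15,0],[0,0,0,-40,0],[0,0,0,-50,0],[0,0,0,-50,0],[0,0,0,-15,0],[0,0,0,0,0],[0,0,0,0,0],[0,0,0,0,0]]]}'
```

```text
time: 94.85
eef_pos: [0.5899, -0.312, 0.051]
ee_rot: [3.138, -0.0, 1.564]
force: [0.0, 1.1, 2.4]
width: 0.344
finger_force: 58.8
time: 96.1
eef_pos: [0.588, -0.3112, 0.2178]
ee_rot: [-3.141, -0.003, 1.564]
force: [0.3, -0.0, -1.7]
width: 0.348
finger_force: 59.4
```

```bash
python3 -m handwheel '{"plan":[[[0,30,-2,0,0],[0,56,-4,0,0],[0,56,-4,0,0],[0,56,-4,0,0],[0,56,-4,0,0],[0,56,-4,0,0],[0,50,-4,0,0],[0,31,-2,0,0],[0,0,0,0,0],[0,0,0,0,0]]]}'
python3 -m handwheel '{"plan":[[[0,0,0,35,0],[0,0,0,40,0],[0,0,0,35,0],[0,0,0,20,0],[0,0,0,10,0],[0,0,0,5,0],[0,0,0,0,0],[0,0,0,0,0],[0,0,0,0,0],[0,0,0,0,0]]]}'
python3 - <<'E'
from h import *
tilt()
S=cloud(cam('side'));P=near(S,.56,.08,.035,.022,.13)
for z in range(24,110,8):
  Q=P[(P[:,2]>z/1e3)&(P[:,2]<z/1e3+.008)]; print(z,len(Q),Q.mean(0).round(4),np.ptp(Q,0).round(3),end=' ')
  if len(Q)>5: print(circ(Q,np.ptp(Q[:,0])/2))
E
```

```text
time: 97.35
eef_pos: [0.5634, 0.0789, 0.2196]
ee_rot: [3.14, -0.0, 1.564]
force: [-0.2, 0.7, -1.1]
width: 0.344
finger_force: 59.5
time: 98.6
eef_pos: [0.5645, 0.0796, 0.0758]
ee_rot: [3.138, -0.001, 1.564]
force: [-0.0, 0.8, -2.3]
width: 0.34
finger_force: 59.6
q [ 0.14   0.333 -0.312  0.922  0.     1.718] toolz [ 3.6e-03  9.0e-04 -1.0e+00] yaw 89.6 p [0.5645 0.0796 0.0758]
24 7 [0.5632 0.0996 0.0304] [0.022 0.003 0.003] (array([0.5636, 0.091 ]), 7, 0.0015)
32 19 [0.5578 0.0984 0.0365] [0.038 0.019 0.007] (array([0.5627, 0.0847]), 19, 0.0012)
40 21 [0.5558 0.1002 0.0439] [0.035 0.019 0.008] (array([0.5608, 0.0877]), 21, 0.0017)
48 40 [0.5576 0.1004 0.052 ] [0.049 0.024 0.008] (array([0.5636, 0.0816]), 40, 0.001)
56 38 [0.5572 0.0995 0.0603] [0.047 0.025 0.008] (array([0.563 , 0.0822]), 38, 0.001)
64 61 [0.5569 0.0964 0.0686] [0.049 0.042 0.008] (array([0.564 , 0.0811]), 61, 0.0018)
72 67 [0.5604 0.0952 0.0762] [0.044 0.041 0.008] (array([0.5639, 0.0814]), 67, 0.0021)
80 63 [0.56   0.0927 0.0838] [0.036 0.031 0.008] (array([0.564 , 0.0803]), 63, 0.0019)
88 34 [0.5612 0.0908 0.0919] [0.03  0.022 0.008] (array([0.5632, 0.0799]), 34, 0.0016)
96 25 [0.5599 0.0909 0.0996] [0.022 0.012 0.007] (array([0.5625, 0.0829]), 25, 0.0013)
104 20 [0.5631 0.0913 0.1088] [0.036 0.012 0.007] (array([0.5634, 0.0759]), 20, 0.0014)
```

```bash
python3 -m handwheel '{"plan":[[[0,-0.5,-3.5,5,0],[0,0,0,4,0],[0,0,0,2.5,0],[0,0,0,2,0],[0,0,0,1,0],[0,0,0,0.5,0],[0,0,0,0,0],[0,0,0,0,0],[0,0,0,0,0],[0,0,0,0,0]]]}'
```

```text
time: 99.9
eef_pos: [0.5608, 0.0791, 0.0604]
ee_rot: [3.139, -0.001, 1.564]
force: [0.1, -0.4, -2.1]
width: 0.34
finger_force: 59.6
```

```bash
python3 -m handwheel '{"plan":[[[0,0,0,0.5,0],[0,0,0,0.5,0],[0,0,0,0,0],[0,0,0,0,0],[0.7,0,0,0,0],[0.7,0,0,0,0],[0.7,0,0,0,0],[0.7,0,0,0,0],[0.7,0,0,-15,0],[0.7,0,0,-50,0]]]}'
python3 -m handwheel '{"plan":[[[0.7,0,0,-60,0],[0.7,0,0,-30,0],[0.7,-40,-10,0,0],[0.7,-50,-20,0,0],[0.7,-50,-20,0,0],[0.7,-50,-20,0,0],[0.7,0,0,0,0],[0.7,0,0,0,0],[0.7,0,0,0,0],[0.7,0,0,0,0]]]}'
python3 - <<'E'
from h import *
tilt()
cs={n:cam(n) for n in('side','top')}
for n,c in cs.items():
  M=cloud(c)
  for o,x,y,a,b,r in(('vase',.56,.08,80,118,.013),('vase',.56,.08,34,51,.025),('stick',.545,-.08,84,116,.015),('jar',.552,.001,25,85,.024)):
    P=near(M,x,y,.035,a/1e3,b/1e3)
    if len(P)>5:print(n,o,circ(P,r))
  P=near(M,.4995,.319,.09,.03,.06);print('handset',rect(P),np.median(P[:,2]))
cv2.imwrite('pics/f.png',np.hstack([cv2.resize(cs['side']['color'][100:340,200:440],(400,400)),cv2.resize(cs['top']['color'][90:310,150:370],(400,400))]))
E
```

```text
time: 101.15
eef_pos: [0.5582, 0.0787, 0.1233]
ee_rot: [-3.139, -0.0, 1.564]
force: [1.7, -0.1, 1.1]
width: 0.698
finger_force: 0.0
time: 102.4
eef_pos: [0.4894, -0.1096, 0.214]
ee_rot: [3.139, -0.001, 1.566]
force: [-0.8, 0.1, 1.0]
width: 0.703
finger_force: 0.0
q [-0.221  0.12  -0.256  1.192  0.002  1.355] toolz [ 2.8e-03  9.0e-04 -1.0e+00] yaw 89.7 p [ 0.4894 -0.1096  0.214 ]
side vase (array([0.5599, 0.0809]), 113, 0.0012)
side vase (array([0.5603, 0.0806]), 87, 0.0012)
side stick (array([ 0.5455, -0.0804]), 101, 0.0016)
side jar (array([0.5517, 0.0018]), 247, 0.0014)
handset (array([499.4, 321. ]), array([150.5,  47.7]), 7.4) 0.04015703166969177
top vase (array([0.5603, 0.0798]), 24, 0.0006)
top stick (array([ 0.5449, -0.0826]), 59, 0.0017)
top jar (array([0.5514, 0.0008]), 35, 0.0003)
handset (array([499.7, 318.1]), array([149.9,  46.9]), 7.5) 0.038646882823478196
```

View pics/f.png

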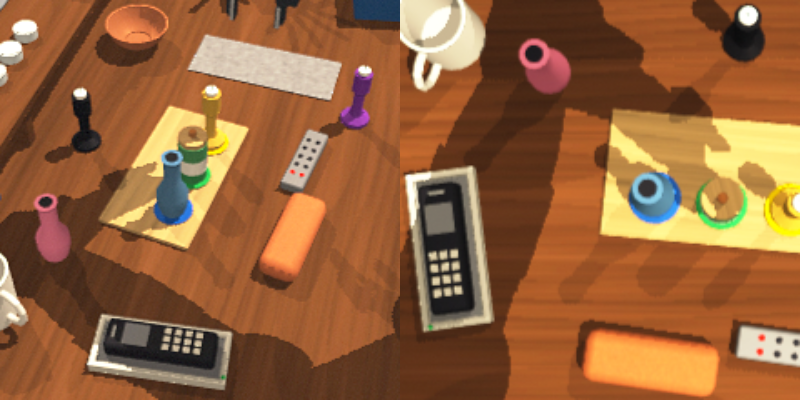

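The picture shows the handset in the dock at (160,345), and the vase at (172,190), the jar at (193,155) and the candlestick at (212,120), each upright on its own coaster.

```bash
python3 -c "
from h import *
print(finish_job())"
```

```text
the job is handed in; nothing more can be done
None
```

I handed the job in at about 102 s of the 141 s allowed: in the last camera check the handset lay flat, keypad up, in its dock and each ornament stood upright on its own coaster, all within about 3 mm of centre; `finish_job()` returned no verdict.

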